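# Stand the ultrasonic bath's lid in the draining rack

### The job

Take the lid off the ultrasonic bath: first tip it up a good 30 degrees with one of its long edges still down on the bath, so that it can drain back into the tank, and only then lift it off. Stand it on a long edge roughly centred in one free gap of the wire draining rack, fully down between the wires and let go. Changing your grip on the way is fine (it can be propped on the long rim of the blue tray), but do not drop it, and leave everything else where it is.

Things in the scene. Friction and masses are not known exactly. Their poses are not given: they have to be found in the camera images.
- bath: Ultrasonic bath, white box 192 x 142 x 125 mm high with steel tank, fixed; stands on the left or the right. Origin: centre of its underside, z up, x along its long sides, control panel on its -y side. Its top has a recess 165 x 115 mm, 4 mm deep (recess floor 121 mm above the bench, rim 125 mm), and in that the tank's mouth, 144 x 94 mm.
- bath_mouth (a point): Centre of the tank's mouth at the height of the recess floor, 121 mm above the bench.
- lid: The bath's loose steel lid, about 0.22 kg: flange 160 (x) x 110 (y) x 3 mm, lying in the recess with 2.5 mm play, 1 mm below the rim; under it a pressed-down panel 138 x 88 mm, 6 mm deep (9 mm thick in all there), hanging in the tank's mouth with 3 mm play. Origin: centre of the flange's underside; x along the long edges, z out of the top face.
- lid_handle (a point): Middle of the black bar handle on top of the lid, 28 mm above the lid's origin. The bar runs along the lid's x, 62 mm long, 12 mm wide (y), 10 mm thick, on two 10 mm posts 25 mm either side of its middle; free space under the bar 20 mm.
- lid_edge_a (a point): Middle of the lid's +y long edge, at the flange's underside (55 mm from the lid's origin).
- lid_edge_b (a point): Middle of the lid's -y long edge, at the flange's underside (55 mm from the lid's origin).
- rack: Steel wire draining rack, fixed, 110 (x) x 210 (y) mm. Origin: centre of its foot, z up. Ten wire loops, 5 mm thick, tops 46.5 mm above the bench, stand across y at y = -90, -70, ... +90 mm and leave nine gaps 15 mm wide with middles at y = -80, -60, ... +80 mm. The two outermost gaps hold white tiles, the seven from -60 to +60 mm are free.
- rack_mid (a point): Middle of the middle gap (y = 0 of the rack) at the height of the rails' tops, 12 mm above the bench. Two 8 mm rails, along y at x = +50 and -50 mm, carry what stands in the gaps; a lid on its long edge there has its origin about 67 mm above the bench and its handle above the loops.
- plate_a: White glazed tile 110 x 6 x 75 mm high, loose, standing in the rack's gap at y = -80 mm. Origin: middle of its lower edge.
- plate_b: White glazed tile 110 x 6 x 75 mm high, loose, standing in the rack's gap at y = +80 mm. Origin: middle of its lower edge.
- tray: Blue open equipment tray, 280 (x) x 160 (y) x 55 mm high, walls 4 mm, fixed, in the middle of the bench, long sides running away from the robot; something flat can be propped on either long rim. Origin: centre of its underside, x away from the robot. What lies in it is at most 33 mm high.
- tray_rim_left (a point): Middle of the tray's +y long rim (top of the outer face of that wall), 55 mm above the bench.
- tray_rim_right (a point): Middle of the tray's -y long rim (top of the outer face of that wall), 55 mm above the bench.
- beaker: Glass beaker, 70 mm across, 92 mm high, loose, close beside one long side of the tray, near its end. Origin: centre of its foot.
- bottle: White plastic bottle with black cap, 76 mm across, 240 mm high, loose, 0.7 kg, close beside one long side of the bath. Origin: centre of its foot.
- servo: Small black servo motor, 54 x 20 x 44 mm high, loose, beside the bath's other long side. Origin: centre of its underside.
- multimeter: Orange hand-held multimeter lying on its back, 150 x 75 x 40 mm, loose, between the robot and the tray. Origin: centre of its underside.
- display: Small display module on a green board, 80 x 36 x 17 mm, loose, beside the tray's other long side. Origin: centre of its underside.
- probe: Blue pen-like probe, 150 mm long, 16 mm thick, lying loose in the tray. Origin: under its middle, on the tray's floor.

How it is judged (in metres and radians):
On the way:
1. the lid is tipped up at least 20 degrees with one long edge still down on the bath (within 10 mm of the recess floor) (angle between lid's own z axis and vertical between 0.35 and 1.3 rad and horizontal distance between lid and bath_mouth below 0.05 m and z of any of lid_edge_a, lid_edge_b in the frame of bath_mouth below 0.01 m), for 0.1 s.
At the end, for the whole second after the job is handed in: The lid stands still, released, on a long edge in a free gap: on the rails (origin 52 to 77 mm up), within 26 degrees of upright, long edge within 0.2 rad of the gap, its middle within 35 mm of the rack's middle along the gap and 75 mm across the gaps (x of lid in the frame of rack between -0.035 and 0.035 m and y of lid in the frame of rack between -0.075 and 0.075 m and z of lid in the frame of rack between 0.052 and 0.077 m and angle between lid's own z axis and vertical between 1.12 and 2.02 rad and angle between the x axis of lid and the x axis of rack, either way round below 0.2 rad and linear speed of lid below 0.02 m/s and contact force between the fingers and lid below 0.05 N); the robot touches nothing.
It fails at once if the lid is dropped (falls free, faster than 0.5 m/s) (contact force between lid and anything else below 0.01 N and linear speed of lid above 0.5 m/s).
It fails at once if the bottle or the servo beside the bath is moved by more than 30 mm or knocked over (distance of any of bottle, servo from where it was at the start of the episode above 0.03 m or angle between any of bottle, servo's own z axis and vertical above 0.5 rad).
It fails at once if the beaker or the probe at the tray is moved by more than 30 mm or knocked over (distance of any of beaker, probe from where it was at the start of the episode above 0.03 m or angle between beaker's own z axis and vertical above 0.5 rad).
It fails at once if the multimeter or the display module is moved by more than 30 mm or knocked over (distance of any of multimeter, display from where it was at the start of the episode above 0.03 m or angle between any of multimeter, display's own z axis and vertical above 0.5 rad).
It fails at once if a tile in the rack is moved by more than 30 mm or knocked over (distance of any of plate_a, plate_b from where it was at the start of the episode above 0.03 m or angle between any of plate_a, plate_b's own z axis and vertical above 0.5 rad).
It also fails if it takes over 67 s, if anything falls off the work surface, if the arm or the gripper's body presses on something with over 40 N, if the wrist force passes 120 N, or if a joint passes its speed limit or range.

### The arm

A 7-joint arm with a two-finger parallel gripper is mounted at the origin on the work surface. World frame = base frame: x ahead of the robot, y to its left, z up, the work surface at z = 0. Lengths are in m, angles in degrees, forces in N, time in s.
With the tool pointing down it reaches from about 0.425 to 0.925 m from the base axis. Payload 6.8 kg.
Tool frame: the origin (TCP) lies at the centre of the arm's flange, where the gripper is bolted on; the fingertips stand 173 mm ahead of it and the grasp point (between the pads) lies 155 mm ahead of it; z points along the fingers, y is the direction in which the jaws open and shut (so a half turn about z gives the same grasp; the last joint's range is limited). The gripper opens to 85 mm and grips with 20 to 120 N. Pads are 22 mm wide; open, the fingers measure 114 mm over their backs; the gripper's body (76 mm by 85 mm) begins 54 mm behind the grasp point. The pads swing forward as they close: fully open they stand 13 mm farther back than shut.
Start: joints at [64.395, 27.33, 1.283, 89.118, -0.659, 63.558, -4.761], TCP at [0.224, -0.637, 0.405] pointing down, gripper open.
Joint ranges: [-169.35, 169.35], [-19.33, 120.38], [-80.79, 83.38], [13.8, 139.57], [-78.32, 258.32], [9.67, 109.79], [-169.56, 169.56]. Speed limits (degrees/s): [136.94, 136.94, 180, 180, 180, 180, 180].

### API

Orientations are given as a 3x3 rotation matrix whose columns are the frame's x, y, z axes.
In Python, from rig import manip gives the robot as it stands.
- The arm moves only by the tool move_arm, never from a script. Its argument "rows" is a list of rows, each an object with "gripper": the finger opening in mm, from 0 to 85.4; "linear": the shift along the tool's x, y, z in mm, a list of three; "turn": the turn about the tool's z in rad. In form: [{"gripper": gripper, "linear": [x, y, z], "turn": turn}, ...]. A call has 1 to 10 rows; each row is the pose to reach, as a shift and turn from the pose commanded when the call began, along the tool's axes at that moment; what a row does not reach only later rows make up. A row lasts 1/12 s, in which the tool goes at most 41.7 mm and 7.16 degrees, less where a joint would pass 70% of its speed; a pose out of reach is approached as far as the arm can. A call with a gripper value outside its range is refused whole. The fingers move at their own pace and stop on an object; "newtons" is the grip in N (left out, the last holds). Time passes only in rows, so rows that repeat a pose let the fingers close. It gives the time, the measured TCP pose, the force and the opening at its end, in the units of the state.
- manip.sense(): the state, without advancing time (a new reading comes with each control period).
- manip.get_image(name): name is "side" or "top" or "wrist"; returns a dict with "pixels" (400x640x3 uint8, red, green, blue), "mtx" (3x3 intrinsics, pixels), "k1" (the pictures are not rectified: a ray, as slopes to the right and down, at radius r is drawn at 1 + k1 r^2 times it, then the intrinsics apply), "cam_to_world" (4x4, takes a point from camera to world coordinates); the wrist camera has in their place "mount" (4x4, takes a point from camera to tool coordinates, whose origin is the TCP and whose axes are the flange's). Camera axes: x right, y down, z forward; pixel columns grow to the right and rows downward; lengths in m; the calibration is good to about 2 mm. A picture is of the moment at which its call begins: read the wrist's pose just before it. There is no depth.
- manip.close_job(): hands the job in, once; it reports no verdict.
The state is a dict: "time_s": time; "joint_pos": joint angles; "dq": joint speeds; "tau": joint torques, N m; "ee_pos": TCP position; "orientation": TCP orientation; "ft_force": force on the tool from outside, world axes, zero at the start; "wrist_torque": the same for the moment, N m; "width": finger opening in m.
Only numpy, scipy, OpenCV 4.12 (cv2) and the standard library are available. Lean on these libraries where they do the work, as an engineer would, in place of code of your own. Each camera call takes 0.05 s, during which the arm holds its last target.

## Working session

There is one attempt and no reset: what is moved stays moved. The work goes in short steps, Python scripts to look and compute and a tool call to move; the robot and the scene stay as the last step left them, time stands still between calls to the robot, and variables do not carry over. Pictures are saved under pics/ and viewed, and the job is handed in when it is done.

Besides the shell and the picture viewer there is one more tool, called as name(argument=value, ...), one argument or row to a line, values as JSON. move_arm: Moves the arm, as the interface text tells. Its arguments: {"type":"object","properties":{"rows":{"type":"array","items":{"type":"object","properties":{"gripper":{"type":"number"},"linear":{"type":"array","items":{"type":"number"}},"turn":{"type":"number"}}}},"newtons":{"type":"number"}},"required":["rows"]}

```bash
ls; mkdir -p pics; python3 - <<'E'
from rig import manip
import cv2,numpy as np
s=manip.sense()
for k,v in s.items(): print(k,np.round(v,3).tolist())
for n in ["side","top","wrist"]:
    d=manip.get_image(n); cv2.imwrite(f"pics/{n}0.png",d["pixels"][:,:,::-1])
    print(n,d["mtx"].tolist(),d["k1"],np.round(d.get("cam_to_world",d.get("mount")),4).tolist())
E
```

```text
pics
time_s 0.0
joint_pos [64.395, 27.375, 1.281, 89.179, -0.66, 63.558, -4.763]
dq [0.013, -0.061, -0.006, -0.01, 0.107, -0.045, -0.031]
tau [0.0, -59.645, 1.608, -28.119, 0.012, 0.009, -0.0]
ee_pos [0.224, -0.636, 0.404]
orientation [[0.943, 0.332, -0.001], [0.332, -0.943, 0.002], [-0.0, -0.002, -1.0]]
ft_force [0.063, -0.601, -0.221]
wrist_torque [-0.011, -0.0, 0.004]
width 0.085
side [[438.74399126864546, 0.0, 318.69887084412574], [0.0, 438.74399126864546, 197.59683488287422], [0.0, 0.0, 1.0]] -0.03937022888896504 [[0.9967, -0.0549, 0.0599, 0.4823], [-0.0806, -0.7647, 0.6393, -0.8711], [0.0107, -0.6421, -0.7666, 1.1689], [0.0, 0.0, 0.0, 1.0]]
top [[507.7013798087607, 0.0, 313.2192318045471], [0.0, 507.7013798087607, 198.070011761499], [0.0, 0.0, 1.0]] -0.1002129265070878 [[0.0271, -0.9985, 0.0479, 0.5017], [-0.9995, -0.0262, 0.018, -0.0266], [-0.0168, -0.0483, -0.9987, 1.85], [0.0, 0.0, 0.0, 1.0]]
wrist [[315.7169044703326, 0.0, 317.8848495318487], [0.0, 315.7169044703326, 200.50457419896244], [0.0, 0.0, 1.0]] -0.05972537489012026 [[-0.0001, -0.9611, -0.276, 0.0705], [1.0, -0.0001, -0.0001, 0.0001], [0.0001, -0.276, 0.9611, 0.0307], [0.0, 0.0, 0.0, 1.0]]
```

View pics/top0.png

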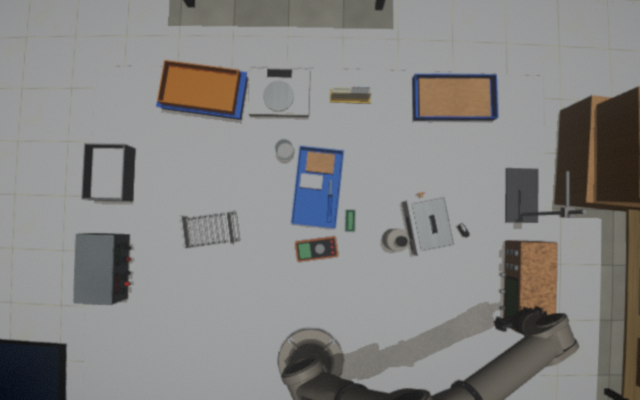

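View pics/side0.png

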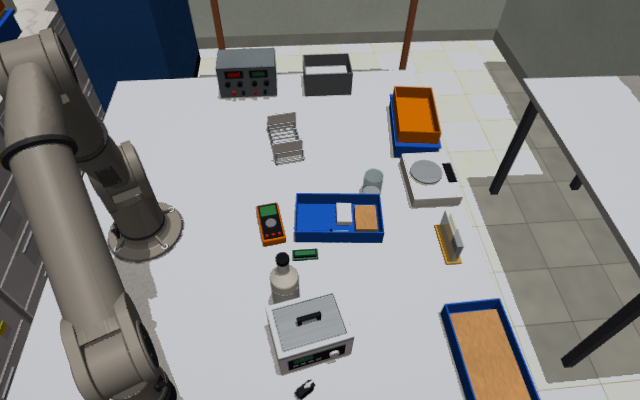

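View pics/wrist0.png

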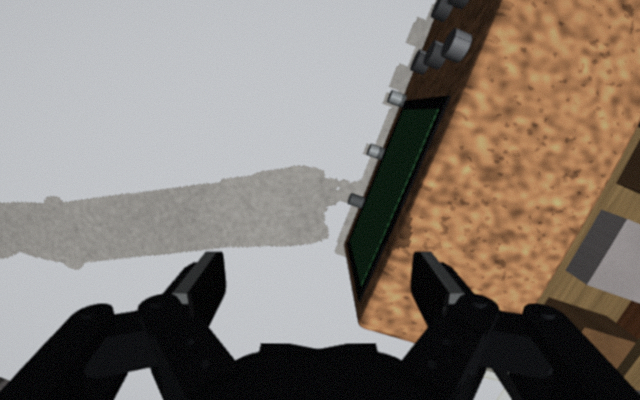

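```bash
cat > h.py <<'E'
from rig import manip
import cv2,numpy as np
def cam(n):
    s=manip.sense(); d=manip.get_image(n)
    if n=="wrist":
        T=np.eye(4);T[:3,:3]=s["orientation"];T[:3,3]=s["ee_pos"];d["T"]=T@np.array(d["mount"])
    else: d["T"]=np.array(d["cam_to_world"])
    d["s"]=s
    return d
def unproj(d,uv,z):
    p=cv2.undistortPoints(np.array(uv,float).reshape(-1,1,2),np.array(d["mtx"]),np.array([d["k1"],0,0,0.]))[:,0]
    r=np.c_[p,np.ones(len(p))]@d["T"][:3,:3].T
    o=d["T"][:3,3]; t=(np.broadcast_to(z,len(r))-o[2])/r[:,2]
    return o+r*t[:,None]
def proj(d,X):
    Ti=np.linalg.inv(d["T"]);rv=cv2.Rodrigues(Ti[:3,:3])[0]
    return cv2.projectPoints(np.array(X,float).reshape(-1,1,3),rv,Ti[:3,3],np.array(d["mtx"]),np.array([d["k1"],0,0,0.]))[0][:,0]
def save(d,name,box=None,f=1):
    im=d["pixels"][:,:,::-1]
    if box: im=im[box[1]:box[3],box[0]:box[2]]
    cv2.imwrite(f"pics/{name}.png",cv2.resize(im,None,fx=f,fy=f,interpolation=cv2.INTER_CUBIC))
E
python3 - <<'E'
from h import *
d=cam("top"); save(d,"topbath",(370,170,490,270),6); save(d,"toprack",(170,190,290,270),6)
d=cam("side"); save(d,"sidebath",(240,240,380,400),3.7)
E
```

```text
(no output)
```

View pics/topbath.png

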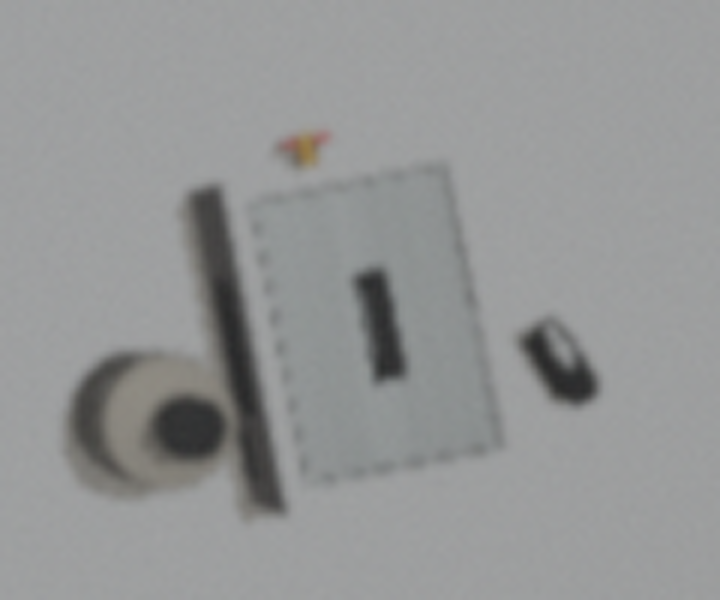

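View pics/toprack.png

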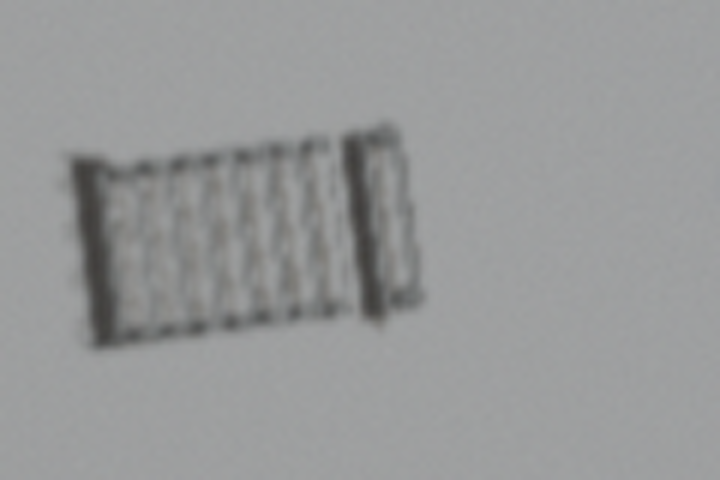

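View pics/sidebath.png

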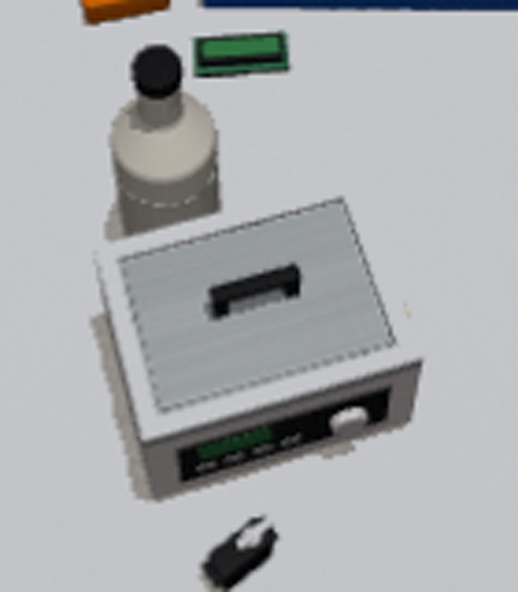

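```bash
python3 - <<'E'
from h import *
d=cam("top")
c=np.array([[250,203],[447,165],[502,447],[308,484]])/6+[370,170]
P=unproj(d,c,.125);print(P,P.mean(0));print(np.linalg.norm(P-np.roll(P,-1,0),axis=1))
h=np.array([[370,272],[391,380]])/6+[370,170];H=unproj(d,h,.154);print(H,H.mean(0),np.degrees(np.arctan2(*(H[0]-H[1])[1::-1])))
b=unproj(d,np.array([[190,427]])/6+[370,170],.24);print("bottle",b)
r=np.array([[85,160],[390,128],[415,300],[105,345]])/6+[170,190];R=unproj(d,r,.0465);print(R,R.mean(0))
d2=cam("side")
h=np.array([[213,293],[297,272]])/3.7+[240,240];H=unproj(d2,h,.154);print(H,H.mean(0),np.degrees(np.arctan2(*(H[1]-H[0])[1::-1])))
c=np.array([[118,260],[343,198],[396,345],[163,410]])/3.7+[240,240]
P=unproj(d2,c,.125);print(P,P.mean(0));print(np.linalg.norm(P-np.roll(P,-1,0),axis=1))
E
```

```text
[[ 0.57348391 -0.33080274  0.125     ]
 [ 0.59801504 -0.44302139  0.125     ]
 [ 0.43882815 -0.47721307  0.125     ]
 [ 0.41537399 -0.36691989  0.125     ]] [ 0.50642527 -0.40448927  0.125     ]
[0.11486863 0.16281749 0.1127594  0.1621826 ]
[[ 0.53553099 -0.39364331  0.154     ]
 [ 0.47569583 -0.40652077  0.154     ]] [ 0.50561341 -0.40008204  0.154     ] 12.145691204858329
bottle [[ 0.44963824 -0.28106452  0.24      ]]
[[0.50909936 0.46741344 0.0465    ]
 [0.53335078 0.28395906 0.0465    ]
 [0.43169662 0.26566157 0.0465    ]
 [0.39911887 0.45130506 0.0465    ]] [0.46831641 0.36708479 0.0465    ]
[[ 0.47860109 -0.40888764  0.154     ]
 [ 0.53539954 -0.39816946  0.154     ]] [ 0.50700031 -0.40352855  0.154     ] 10.686368660225904
[[ 0.41424959 -0.36657133  0.125     ]
 [ 0.57417826 -0.33092381  0.125     ]
 [ 0.59860665 -0.44197632  0.125     ]
 [ 0.44191746 -0.47433757  0.125     ]] [ 0.50723799 -0.40345226  0.125     ]
[0.16385336 0.11370755 0.15999611 0.11126128]
```

move_arm(
  rows=[
    {"gripper": 85, "linear": [34, -12, 0], "turn": -0.12},
    {"gripper": 85, "linear": [69, -25, 0], "turn": -0.24},
    {"gripper": 85, "linear": [103, -38, 0], "turn": -0.36},
    {"gripper": 85, "linear": [138, -50, 0], "turn": -0.48},
    {"gripper": 85, "linear": [172, -62, 0], "turn": -0.6},
    {"gripper": 85, "linear": [206, -75, 0], "turn": -0.72},
    {"gripper": 85, "linear": [241, -88, 0], "turn": -0.84},
    {"gripper": 85, "linear": [275, -100, 0], "turn": -0.96},
    {"gripper": 85, "linear": [310, -112, 0], "turn": -1.08},
    {"gripper": 85, "linear": [344, -125, 0], "turn": -1.2},
  ],
)

```text
time_s: 1.18
ee_pos: [0.5085, -0.4032, 0.4049]
orientation: [[0.026, 1.0, 0.0], [1.0, -0.026, -0.0], [-0.0, 0.0, -1.0]]
ft_force: [-0.6, -1.2, 0.6]
width: 0.0851
```

move_arm(
  rows=[
    {"gripper": 85, "linear": [0, 0, 0], "turn": -0.12},
    {"gripper": 85, "linear": [0, 0, 0], "turn": -0.247},
    {"gripper": 85, "linear": [0, 0, 0], "turn": -0.247},
    {"gripper": 85, "linear": [0, 0, 0], "turn": -0.247},
  ],
)

```text
time_s: 1.52
ee_pos: [0.5069, -0.4048, 0.4046]
orientation: [[-0.209, 0.978, -0.0], [0.978, 0.209, 0.0], [0.0, -0.0, -1.0]]
ft_force: [-0.8, 0.2, 0.4]
width: 0.0851
```

```bash
python3 - <<'E'
from h import *
s=manip.sense();print(s["time_s"],s["ee_pos"],np.round(s["orientation"],3).tolist(),s["joint_pos"],s["ft_force"])
d=cam("wrist");save(d,"w1");
E
```

```text
1.5167 [ 0.50693128 -0.40483039  0.40455171] [[-0.209, 0.978, -0.0], [0.978, 0.209, 0.0], [0.0, -0.0, -1.0]] [ 48.54783221  26.44914914 -21.36050706  91.75992238  10.42049025
  63.77616245  36.6773594 ] [-0.77334386  0.15317165  0.4316045 ]
```

View pics/w1.png

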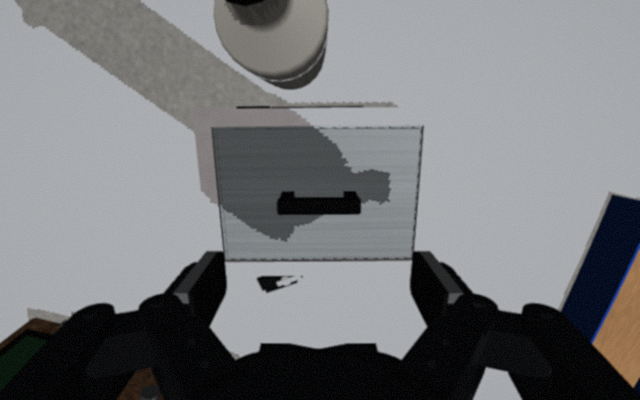

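```bash
python3 - <<'E'
from h import *
d=cam("wrist");save(d,"w1z",(200,110,440,270),3.3)
P=unproj(d,[[212,127],[424,126],[413,261],[222,261]],.125);print(P,P.mean(0),np.linalg.norm(P-np.roll(P,-1,0),axis=1))
e=P[1]-P[0];print(np.degrees(np.arctan2(e[1],e[0]))); e=P[2]-P[3];print(np.degrees(np.arctan2(e[1],e[0])))
E
```

```text
[[ 0.41473377 -0.36546703  0.125     ]
 [ 0.5754346  -0.33044023  0.125     ]
 [ 0.60028194 -0.44280043  0.125     ]
 [ 0.4369214  -0.47773066  0.125     ]] [ 0.50684292 -0.40410958  0.125     ] [0.16447381 0.11507478 0.16705324 0.11443519]
12.296036555169211
12.069402366432984
```

View pics/w1z.png

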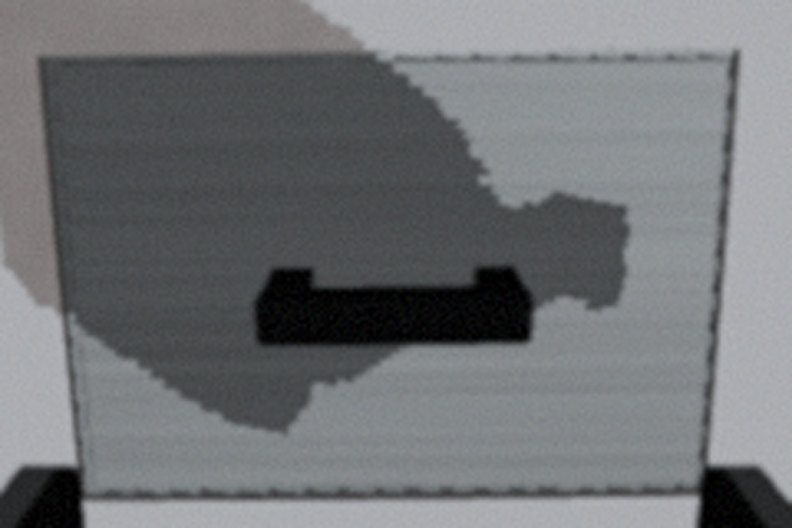

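move_arm(
  rows=[
    {"gripper": 85, "linear": [0, 0, 25], "turn": 0},
    {"gripper": 85, "linear": [0, 0, 50], "turn": 0},
    {"gripper": 85, "linear": [0, 0, 75], "turn": 0},
    {"gripper": 85, "linear": [0, 0, 90], "turn": 0},
    {"gripper": 85, "linear": [0, 0, 97], "turn": 0},
    {"gripper": 85, "linear": [0, 0, 97], "turn": 0},
    {"gripper": 85, "linear": [0, 0, 97], "turn": 0},
  ],
)

```text
time_s: 2.2
ee_pos: [0.5073, -0.4048, 0.3083]
orientation: [[-0.212, 0.977, 0.0], [0.977, 0.212, -0.0], [-0.0, 0.0, -1.0]]
ft_force: [-0.3, 0.3, -0.3]
width: 0.0848
```

```bash
python3 - <<'E'
from h import *
s=manip.sense();print(s["time_s"],s["ee_pos"],s["ft_force"],s["width"])
d=cam("wrist");save(d,"w2");d=cam("side");save(d,"s2",(220,200,400,400),3)
E
```

```text
2.2 [ 0.50734114 -0.4047818   0.30827082] [-0.32618809  0.25735855 -0.33330676] 0.08476178580745206
```

View pics/w2.png

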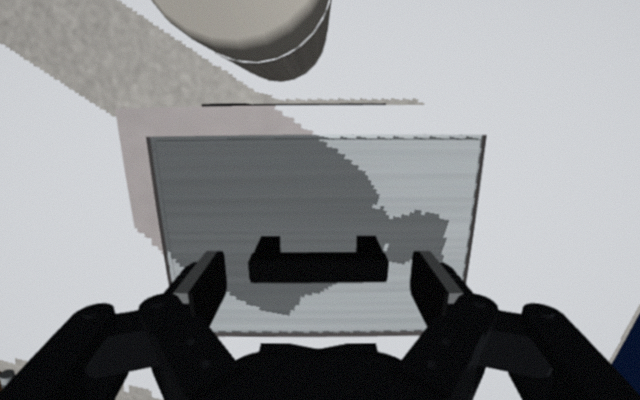

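View pics/s2.png

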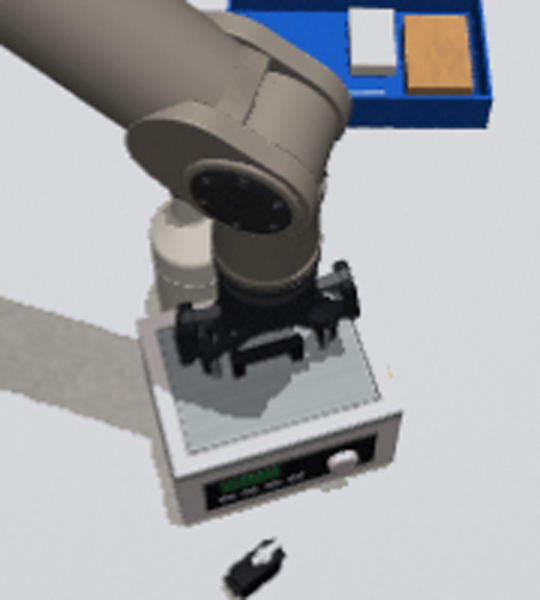

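move_arm(
  newtons=30,
  rows=[
    {"gripper": 55, "linear": [0, 0, 0], "turn": 0},
    {"gripper": 55, "linear": [0, 0, 0], "turn": 0},
    {"gripper": 55, "linear": [0, 0, 0], "turn": 0},
    {"gripper": 55, "linear": [0, 0, 0], "turn": 0},
    {"gripper": 55, "linear": [0, 0, 0], "turn": 0},
    {"gripper": 55, "linear": [0, 0, 0], "turn": 0},
  ],
)

```text
time_s: 2.8
ee_pos: [0.5075, -0.4046, 0.309]
orientation: [[-0.213, 0.977, 0.001], [0.977, 0.213, -0.001], [-0.001, 0.001, -1.0]]
ft_force: [-0.4, 1.0, 5.5]
width: 0.0611
```

```bash
python3 - <<'E'
from h import *
s=manip.sense();print(s["time_s"],s["ee_pos"],s["ft_force"],s["width"])
d=cam("wrist");save(d,"w3")
E
```

```text
2.8 [ 0.50750717 -0.40461148  0.30903783] [-0.43208765  1.02801514  5.48816046] 0.06105055139572373
```

View pics/w3.png

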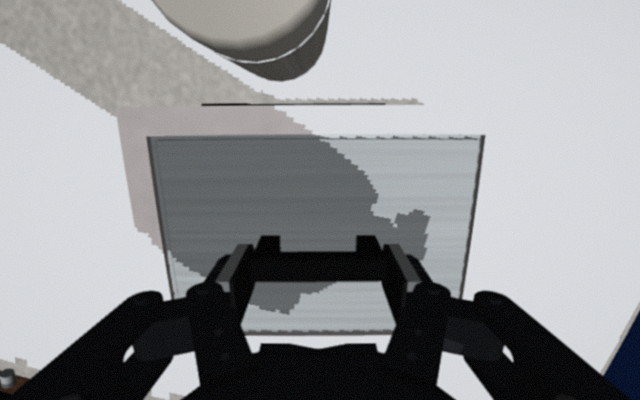

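move_arm(
  rows=[
    {"gripper": 55, "linear": [-2, 0, 0], "turn": 0},
    {"gripper": 55, "linear": [-4, 0, 0], "turn": 0},
    {"gripper": 55, "linear": [-6.2, 0, -3.7], "turn": 0},
    {"gripper": 55, "linear": [-9.2, 0, -8.1], "turn": 0},
    {"gripper": 55, "linear": [-12.6, 0, -12.3], "turn": 0},
    {"gripper": 55, "linear": [-16.4, 0, -16.1], "turn": 0},
    {"gripper": 55, "linear": [-16.4, 0, -16.1], "turn": 0},
  ],
)

```text
time_s: 3.43
ee_pos: [0.5111, -0.4194, 0.3238]
orientation: [[-0.214, 0.977, -0.001], [0.977, 0.214, 0.003], [0.003, -0.0, -1.0]]
ft_force: [0.2, 5.5, -2.2]
width: 0.0608
```

```bash
python3 - <<'E'
from h import *
s=manip.sense();print(s["time_s"],s["ee_pos"],s["ft_force"],s["wrist_torque"],s["width"])
d=cam("wrist");save(d,"w4");d=cam("side");save(d,"s4",(220,200,400,400),3)
E
```

```text
3.4333 [ 0.51107827 -0.41938245  0.32383411] [ 0.23531296  5.51331017 -2.16493602] [1.34355189 0.08747702 0.08636799] 0.06081611224756219
```

View pics/w4.png

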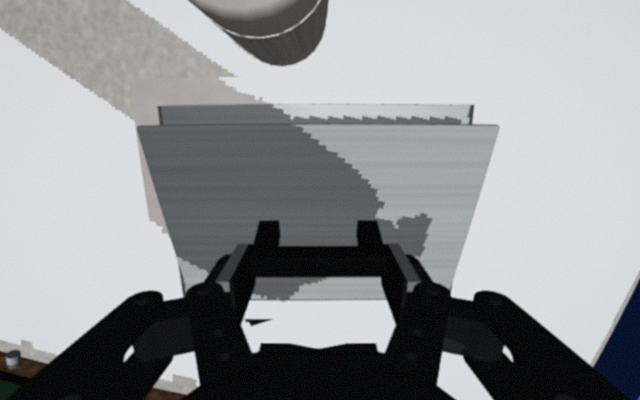

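View pics/s4.png

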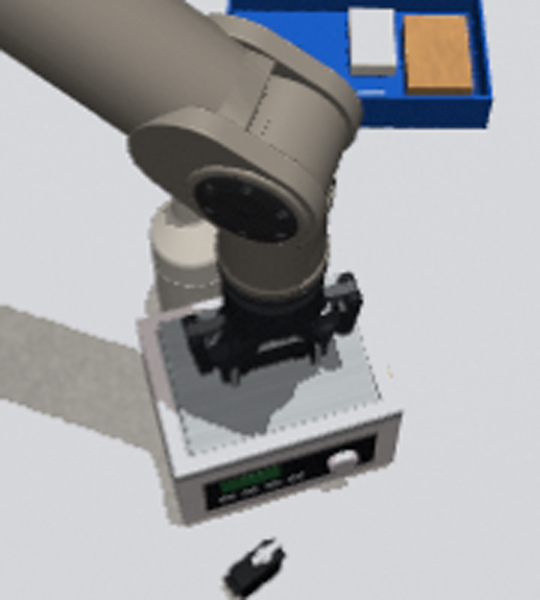

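move_arm(
  rows=[
    {"gripper": 55, "linear": [-4.1, 0, -3.5], "turn": 0},
    {"gripper": 55, "linear": [-8.5, 0, -6.6], "turn": 0},
    {"gripper": 55, "linear": [-13.1, 0, -9.4], "turn": 0},
    {"gripper": 55, "linear": [-18, 0, -11.7], "turn": 0},
    {"gripper": 55, "linear": [-23, 0, -13.6], "turn": 0},
    {"gripper": 55, "linear": [-28.2, 0, -15], "turn": 0},
    {"gripper": 55, "linear": [-28.2, 0, -15], "turn": 0},
    {"gripper": 55, "linear": [-28.2, 0, -15], "turn": 0},
  ],
)

```text
time_s: 4.2
ee_pos: [0.517, -0.4472, 0.3387]
orientation: [[-0.214, 0.977, -0.0], [0.977, 0.214, 0.001], [0.001, 0.0, -1.0]]
ft_force: [-1.0, 5.5, 0.8]
width: 0.0611
```

```bash
python3 - <<'E'
from h import *
s=manip.sense();print(s["time_s"],s["ee_pos"],s["ft_force"],s["wrist_torque"],s["width"])
d=cam("wrist");save(d,"w5");d=cam("side");save(d,"s5",(220,200,400,400),3)
E
```

```text
4.2 [ 0.51703695 -0.44719571  0.33874289] [-0.95142462  5.45097046  0.78481764] [1.11621399 0.0285071  0.05139171] 0.061129510973809836
```

View pics/w5.png

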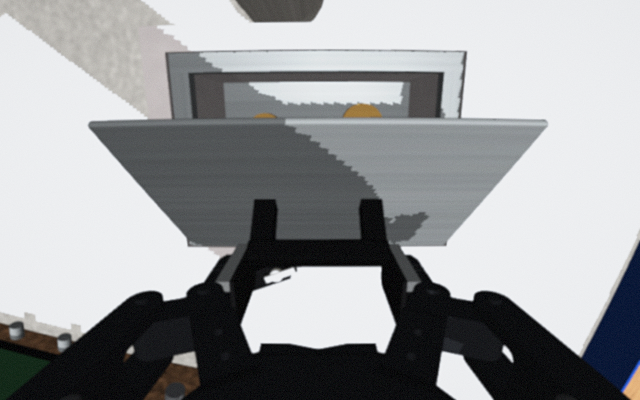

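View pics/s5.png

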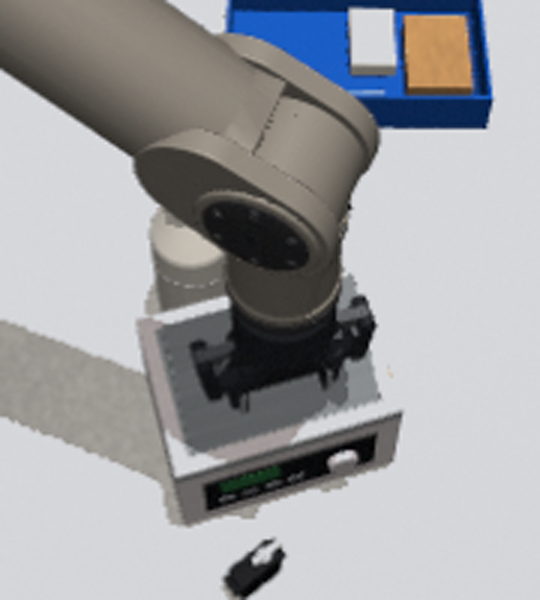

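move_arm(
  rows=[
    {"gripper": 55, "linear": [-5.3, 0, -1], "turn": 0},
    {"gripper": 55, "linear": [-10.7, 0, -1.5], "turn": 0},
    {"gripper": 55, "linear": [-16.1, 0, -1.6], "turn": 0},
    {"gripper": 55, "linear": [-21.4, 0, -1.1], "turn": 0},
    {"gripper": 55, "linear": [-26.7, 0, -0.3], "turn": 0},
    {"gripper": 55, "linear": [-31.9, 0, 1.1], "turn": 0},
    {"gripper": 55, "linear": [-31.9, 0, 1.1], "turn": 0},
    {"gripper": 55, "linear": [-31.9, 0, 1.1], "turn": 0},
  ],
)

```text
time_s: 4.97
ee_pos: [0.5235, -0.4798, 0.3377]
orientation: [[-0.213, 0.977, 0.0], [0.977, 0.213, -0.001], [-0.001, -0.0, -1.0]]
ft_force: [-0.4, 2.5, 1.3]
width: 0.0605
```

```bash
python3 - <<'E'
from h import *
s=manip.sense();print(s["time_s"],s["ee_pos"],s["ft_force"],s["wrist_torque"],s["width"])
d=cam("wrist");save(d,"w6");d=cam("side");save(d,"s6",(220,200,400,400),3)
E
```

```text
4.9667 [ 0.52352593 -0.47976488  0.33768725] [-0.44325907  2.53706024  1.34564021] [0.67216382 0.10462554 0.01454045] 0.06052450902885402
```

View pics/w6.png

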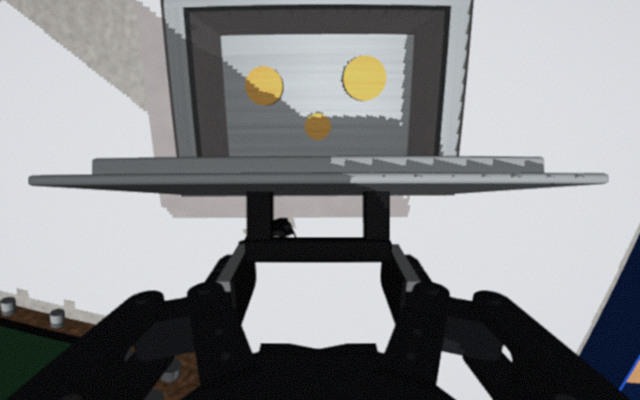

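View pics/s6.png

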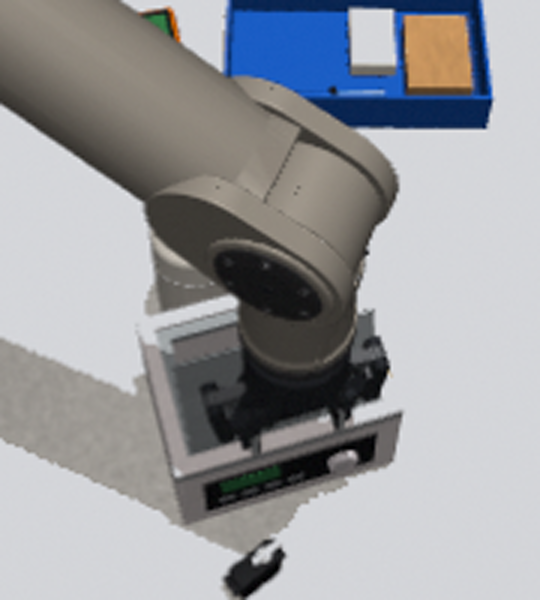

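```bash
cat >> h.py <<'E'
from scipy.optimize import least_squares
def lidpts(L,p):
    # p: th (deg), bar x offset, y offset, z (tool) ; lid x = tool y*sgn, lid at th=0: lid y=tool x, lid z=-tool z, lid x=tool y
    th,ox,oy,d=p; t=np.radians(th); c,s=np.cos(t),np.sin(t)
    L=np.array(L,float)-[0,0,.028]
    y=c*L[:,1]-s*L[:,2]; z=s*L[:,1]+c*L[:,2]
    return np.c_[y+ox, L[:,0]+oy, d-z]
def fitlid(d,L,uv,p0=(80,0,0,.16)):
    dd=dict(d);dd["T"]=np.array(d["mount"])
    f=lambda p:(proj(dd,lidpts(L,p))-uv).ravel()
    r=least_squares(f,p0,x_scale=[1,.01,.01,.01]);return r.x,np.abs(r.fun).reshape(-1,2)
E
python3 - <<'E'
from h import *
d=cam("wrist")
L=[[-.08,.055,.0015],[.08,.055,.0015],[-.069,.044,-.006],[.069,.044,-.006]]
for a in (80,65,90): print(fitlid(d,L,np.array([[29,180.],[607,178.5],[93,159],[544,157]]),(a,0,0,.16)))
E
```

```text
(array([7.27378509e+01, 1.10315637e-02, 7.34054317e-04, 1.56196720e-01]), array([[0.0295239 , 0.64395682],
       [0.56135293, 0.95319438],
       [0.12443117, 1.19208045],
       [0.72536382, 0.85061662]]))
(array([7.27378567e+01, 1.10315676e-02, 7.34054335e-04, 1.56196724e-01]), array([[0.02952307, 0.64395482],
       [0.56135221, 0.95319638],
       [0.1244302 , 1.19208255],
       [0.72536273, 0.85061452]]))
(array([7.27378535e+01, 1.10315654e-02, 7.34054324e-04, 1.56196722e-01]), array([[0.02952353, 0.64395593],
       [0.5613526 , 0.95319527],
       [0.12443073, 1.1920814 ],
       [0.72536334, 0.85061567]]))
```

```bash
python3 - <<'E'
from h import *
d=cam("wrist"); save(d,"w6z",(0,130,640,290),1.25)
L=[[-.08,.055,.0015],[.08,.055,.0015],[-.069,.044,-.006],[.069,.044,-.006],[-.02,.006,.023],[.02,.006,.023],[-.02,.006,.033],[.02,.006,.033]]
for v in (239,241):
  print(fitlid(d,L,np.array([[29,180.],[607,178.5],[93,159],[544,157],[273,v],[364,v],[274,262],[364,262]])))
E
```

```text
(array([7.40111950e+01, 1.18507892e-02, 8.37221585e-04, 1.57252146e-01]), array([[0.86835304, 0.10971956],
       [0.3185091 , 1.49451571],
       [0.49302021, 1.54087646],
       [0.4661784 , 0.50992913],
       [2.56224613, 0.60608681],
       [2.2318408 , 0.5723094 ],
       [3.5014172 , 0.2522394 ],
       [2.15837892, 0.29294572]]))
(array([7.35748232e+01, 1.15302475e-02, 8.37358479e-04, 1.56936290e-01]), array([[0.83287831, 0.19516067],
       [0.35500317, 1.40896434],
       [0.59099512, 1.32331966],
       [0.56371895, 0.72774938],
       [2.62449396, 1.71869381],
       [2.29456471, 1.68461346],
       [3.58977407, 1.20310141],
       [2.24727154, 1.24415682]]))
```

View pics/w6z.png

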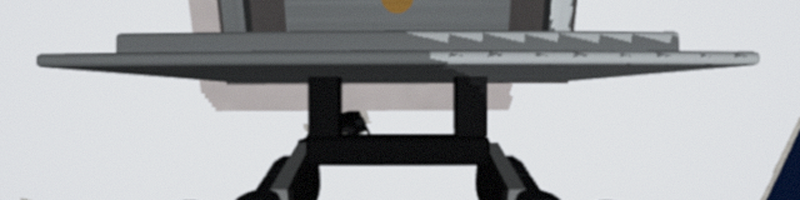

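move_arm(
  newtons=80,
  rows=[
    {"gripper": 50, "linear": [1, 0, -1], "turn": 0},
    {"gripper": 50, "linear": [2, 0, -2], "turn": 0},
    {"gripper": 50, "linear": [2, 0, -4], "turn": 0},
    {"gripper": 50, "linear": [2, 0, -9], "turn": 0},
    {"gripper": 50, "linear": [2, 0, -15], "turn": 0},
    {"gripper": 50, "linear": [2, 0, -20], "turn": 0},
    {"gripper": 50, "linear": [2, 0, -20], "turn": 0},
  ],
)

```text
time_s: 5.75
ee_pos: [0.5234, -0.4781, 0.3599]
orientation: [[-0.213, 0.977, 0.003], [0.977, 0.213, -0.003], [-0.003, 0.002, -1.0]]
ft_force: [0.1, -0.3, -1.8]
width: 0.0577
```

```bash
python3 - <<'E'
from h import *
s=manip.sense();print(s["time_s"],s["ee_pos"],s["ft_force"],s["wrist_torque"],s["width"])
d=cam("wrist");save(d,"w7");d=cam("side");save(d,"s7",(220,200,400,400),3)
E
```

```text
5.75 [ 0.52339243 -0.47808273  0.35985762] [ 0.07656444 -0.25807856 -1.82516185] [-0.06475128  0.01296341  0.0588792 ] 0.057735157938462345
```

View pics/w7.png

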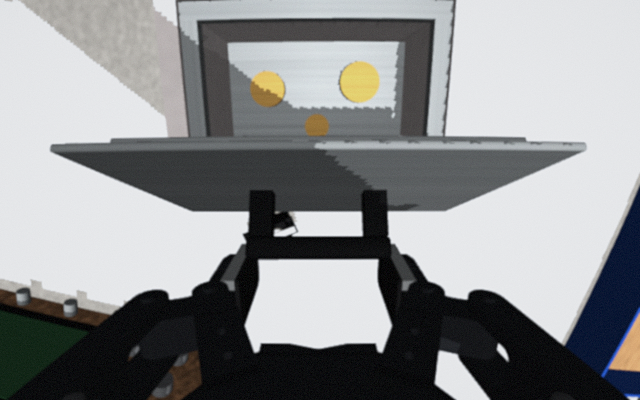

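View pics/s7.png

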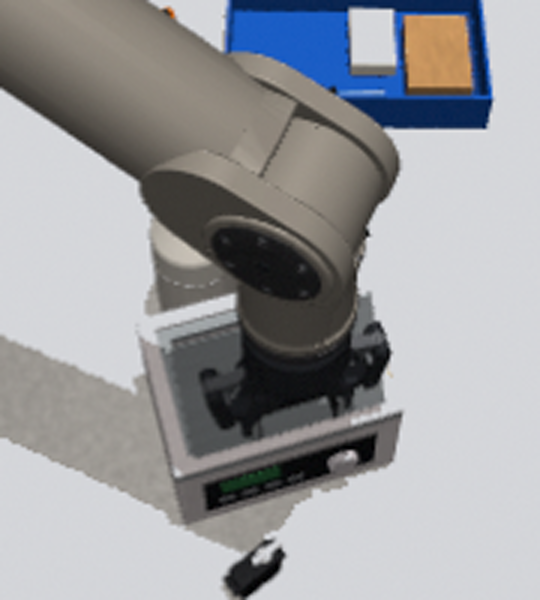

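```bash
python3 - <<'E'
from h import *
d=cam("wrist"); save(d,"w7z",(200,180,440,330),3.3)
L=[[-.08,.055,.003],[.08,.055,.003],[-.08,-.055,.003],[.08,-.055,.003]]
print(fitlid(d,L,np.array([[51,150.],[586,147],[193,211],[446,210]]),(65,0,0,.16)))
E
```

```text
(array([6.25748176e+01, 1.24402693e-02, 9.67061927e-04, 1.58647338e-01]), array([[0.47354588, 1.53136168],
       [0.43909423, 1.53566794],
       [1.02096248, 0.53950852],
       [0.87692726, 0.52774735]]))
```

View pics/w7z.png

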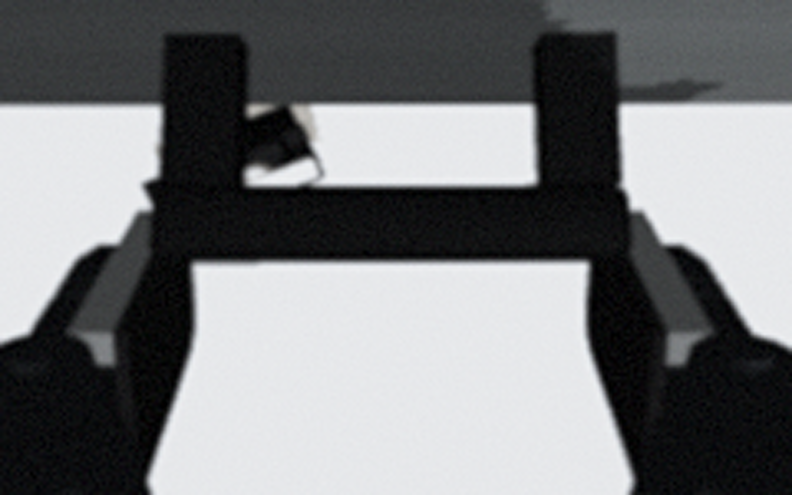

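move_arm(
  newtons=25,
  rows=[
    {"gripper": 55, "linear": [2, 0, 0], "turn": 0},
    {"gripper": 55, "linear": [5, 0, 3], "turn": 0},
    {"gripper": 55, "linear": [8, 0, 6], "turn": 0},
    {"gripper": 55, "linear": [9, 0, 10], "turn": 0},
    {"gripper": 55, "linear": [9, 0, 12], "turn": 0},
    {"gripper": 55, "linear": [9, 0, 12], "turn": 0},
  ],
)

```text
time_s: 6.4
ee_pos: [0.521, -0.4681, 0.3447]
orientation: [[-0.214, 0.977, -0.001], [0.977, 0.214, 0.001], [0.001, -0.001, -1.0]]
ft_force: [-0.5, 1.1, -1.5]
width: 0.0575
```

```bash
python3 - <<'E'
from h import *
s=manip.sense();print(s["time_s"],s["ee_pos"],s["ft_force"],s["wrist_torque"],s["width"])
d=cam("wrist");save(d,"w8")
E
```

```text
6.4 [ 0.52101297 -0.46813037  0.34468802] [-0.51450837  1.11432992 -1.52791357] [-0.0960352  -0.04748956  0.01120243] 0.057502515774156306
```

View pics/w8.png

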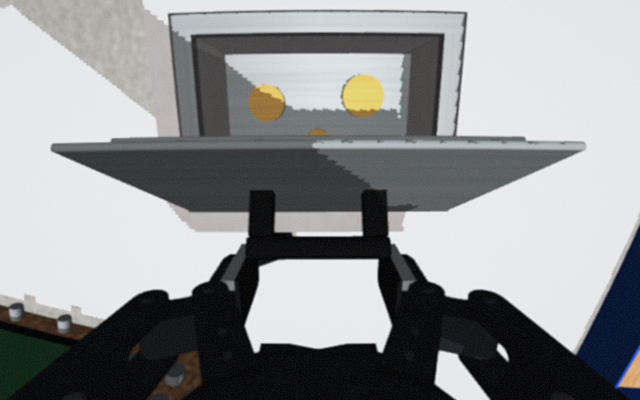

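move_arm(
  newtons=20,
  rows=[
    {"gripper": 55, "linear": [-2, 0, 3], "turn": 0},
    {"gripper": 55, "linear": [-4, 0, 5], "turn": 0},
    {"gripper": 55, "linear": [0, 0, 6], "turn": 0},
    {"gripper": 55, "linear": [7, 0, 7], "turn": 0},
    {"gripper": 55, "linear": [12, 0, 8], "turn": 0},
    {"gripper": 55, "linear": [17, 0, 10], "turn": 0},
    {"gripper": 55, "linear": [17, 0, 10], "turn": 0},
  ],
)

```text
time_s: 7.03
ee_pos: [0.5182, -0.4522, 0.3391]
orientation: [[-0.213, 0.977, 0.003], [0.977, 0.213, -0.004], [-0.005, 0.002, -1.0]]
ft_force: [-1.1, -0.6, 13.9]
width: 0.0577
```

```bash
python3 - <<'E'
from h import *
s=manip.sense();print(s["time_s"],s["ee_pos"],s["ft_force"],s["wrist_torque"],s["width"])
d=cam("wrist");save(d,"w9")
E
```

```text
7.0333 [ 0.51823814 -0.45218845  0.33907879] [-1.14380577 -0.58695918 13.86225497] [-0.1544763  0.7595742  0.0007837] 0.0576714947066391
```

View pics/w9.png

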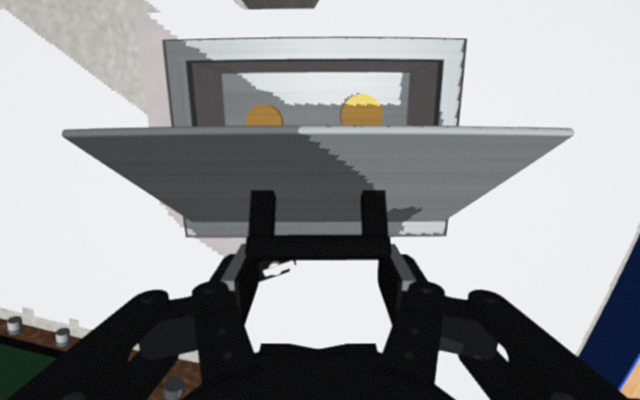

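move_arm(
  rows=[
    {"gripper": 55, "linear": [0, 0, -5], "turn": 0},
    {"gripper": 55, "linear": [-5, 0, -5], "turn": 0},
    {"gripper": 55, "linear": [-10, 0, -5], "turn": 0},
    {"gripper": 55, "linear": [-10, 0, 0], "turn": 0},
    {"gripper": 55, "linear": [-10, 0, 2], "turn": 0},
    {"gripper": 55, "linear": [-6, 0, 3], "turn": 0},
    {"gripper": 55, "linear": [0, 0, 4.5], "turn": 0},
    {"gripper": 55, "linear": [5, 0, 6.5], "turn": 0},
    {"gripper": 55, "linear": [5, 0, 6.5], "turn": 0},
  ],
)

```text
time_s: 7.83
ee_pos: [0.517, -0.4504, 0.3387]
orientation: [[-0.211, 0.978, 0.006], [0.977, 0.211, -0.011], [-0.012, 0.004, -1.0]]
ft_force: [-13.6, 1.5, 46.3]
width: 0.0575
```

```bash
python3 - <<'E'
from h import *
s=manip.sense();print(s["time_s"],s["ee_pos"],s["ft_force"],s["wrist_torque"],s["width"])
d=cam("wrist");save(d,"w10")
E
```

```text
7.8333 [ 0.51701065 -0.45038906  0.33866599] [-13.56341572   1.46541182  46.2508177 ] [0.35353014 3.16539967 0.12431486] 0.05747489100468237
```

View pics/w10.png

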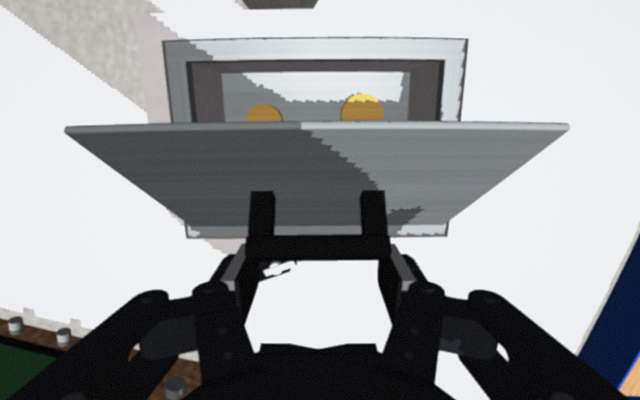

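move_arm(
  rows=[
    {"gripper": 55, "linear": [0, 0, -7], "turn": 0},
    {"gripper": 55, "linear": [-4, 0, -10], "turn": 0},
    {"gripper": 55, "linear": [-11, 0, -10], "turn": 0},
    {"gripper": 55, "linear": [-11, 0, -8], "turn": 0},
    {"gripper": 55, "linear": [-11, 0, -7], "turn": 0},
    {"gripper": 55, "linear": [-11, 0, -7], "turn": 0},
  ],
)

```text
time_s: 8.38
ee_pos: [0.5196, -0.4599, 0.3384]
orientation: [[-0.212, 0.977, 0.003], [0.977, 0.212, -0.004], [-0.005, 0.002, -1.0]]
ft_force: [-1.1, -1.2, 15.7]
width: 0.0576
```

```bash
python3 - <<'E'
from h import *
s=manip.sense();print(s["time_s"],s["ee_pos"],s["ft_force"],s["wrist_torque"],s["width"])
d=cam("wrist");save(d,"w11")
L=[[-.08,.055,.003],[.08,.055,.003],[-.025,.006,.023]]
E
```

```text
8.3833 [ 0.51962066 -0.45993286  0.33841156] [-1.06212589 -1.16857053 15.72571314] [-0.07570362  0.71996538  0.02121227] 0.05755068274179149
```

View pics/w11.png

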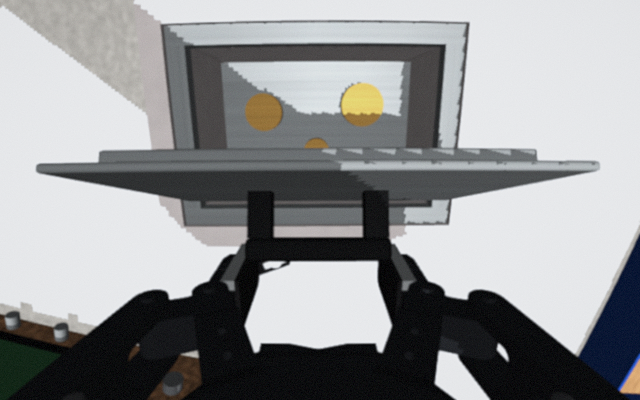

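```bash
python3 - <<'E'
from h import *
d=cam("wrist"); save(d,"w11z",(0,130,640,290),1.25)
L=[[-.08,.055,.0015],[.08,.055,.0015],[-.069,.044,-.006],[.069,.044,-.006]]
uv=np.array([[37,168.5],[599,166],[99,152],[537,150]])
print(fitlid(d,L,uv))
L+=[[-.02,.006,.023],[.02,.006,.033]]
print(fitlid(d,L,np.r_[uv,[[273,239],[363,261]]]))
E
```

```text
(array([6.81629537e+01, 1.03234620e-02, 6.52822006e-04, 1.56152104e-01]), array([[0.50395688, 1.07188865],
       [0.51886729, 1.49604424],
       [0.68797663, 1.24858872],
       [0.77468955, 0.77741537]]))
(array([6.99168264e+01, 1.14085245e-02, 6.53892721e-04, 1.57617020e-01]), array([[0.05240084, 0.45638983],
       [0.07360801, 2.11279909],
       [0.60716219, 1.88453181],
       [0.68735796, 0.14056735],
       [2.69546516, 1.06009075],
       [2.67478114, 0.96001385]]))
```

View pics/w11z.png

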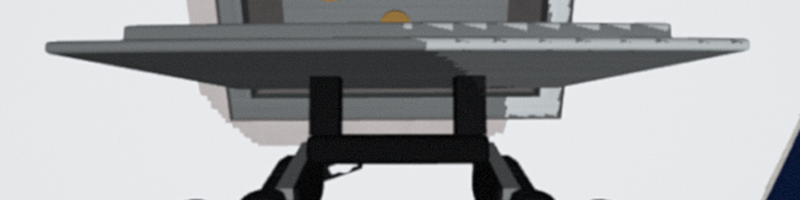

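```bash
python3 - <<'E'
from h import *
d=cam("wrist")
im=cv2.imread("pics/w3.png"); cv2.imwrite("pics/w3z.png",cv2.resize(im[120:350,120:520],None,fx=2,fy=2,interpolation=cv2.INTER_CUBIC))
# w3: recess corners
L=[[-.0825,.0575,.004],[.0825,.0575,.004],[-.0825,-.0575,.004],[.0825,-.0575,.004],[-.02,-.006,.033],[.02,-.006,.033]]
uv=np.array([[147.5,136],[485.5,135],[176,336],[459,334.5],[274,282],[362,282]])
dd=dict(d);dd["T"]=np.array(d["mount"])
print(fitlid(d,L[:4],uv[:4],(0,0,0,.16)));print(fitlid(d,L,uv,(0,0,0,.16)))
print(proj(dd,lidpts(L,(0,0,0,.16))))
E
```

```text
(array([-1.02356883e+00,  1.81473133e-03,  6.57682891e-05,  1.59598219e-01]), array([[0.34712339, 0.85953646],
       [0.44172245, 0.11115244],
       [0.24519888, 0.43494838],
       [1.15355364, 1.31143068]]))
(array([-1.38213907e+00,  2.14625724e-03,  3.37665677e-04,  1.59964223e-01]), array([[1.58800768, 1.3420532 ],
       [0.28035827, 0.35618263],
       [0.65269616, 0.69241159],
       [0.65689735, 1.03097545],
       [1.83648046, 0.61828212],
       [0.22414874, 0.67277118]]))
[[147.43704068 138.10011305]
 [486.08658286 138.07207728]
 [177.47980197 335.88534051]
 [456.41464165 336.13464472]
 [271.68981364 286.88339385]
 [361.20037203 286.94630784]]
```

View pics/w3z.png

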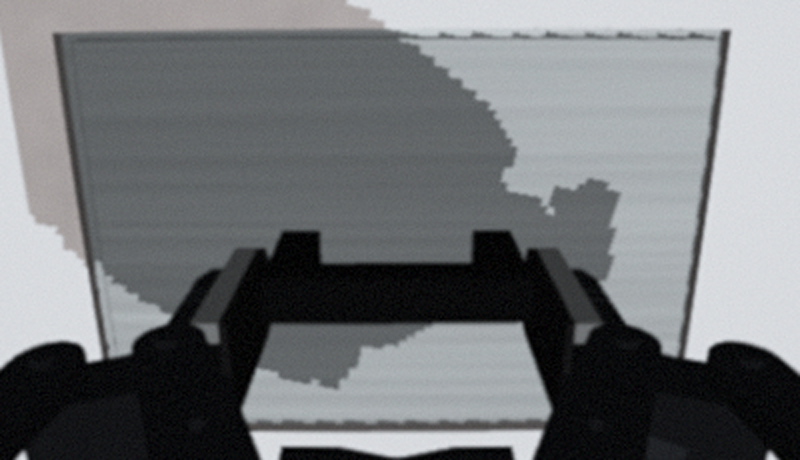

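move_arm(
  newtons=40,
  rows=[
    {"gripper": 50, "linear": [0, 0, -4], "turn": 0},
    {"gripper": 50, "linear": [0, 0, -14], "turn": 0},
    {"gripper": 50, "linear": [0, 0, -30], "turn": 0},
    {"gripper": 50, "linear": [0, 0, -50], "turn": 0},
    {"gripper": 50, "linear": [0, 0, -72], "turn": 0},
    {"gripper": 50, "linear": [0, 0, -95], "turn": 0},
    {"gripper": 50, "linear": [0, 0, -118], "turn": 0},
    {"gripper": 50, "linear": [0, 0, -140], "turn": 0},
    {"gripper": 50, "linear": [0, 0, -160], "turn": 0},
    {"gripper": 50, "linear": [0, 0, -175], "turn": 0},
  ],
)

```text
time_s: 9.37
ee_pos: [0.5189, -0.458, 0.512]
orientation: [[-0.213, 0.977, -0.0], [0.977, 0.213, 0.0], [0.0, -0.0, -1.0]]
ft_force: [0.7, -0.9, -1.5]
width: 0.0579
```

```bash
python3 - <<'E'
from h import *
s=manip.sense();print(s["time_s"],s["ee_pos"],s["ft_force"],s["wrist_torque"],s["width"],s["joint_pos"])
d=cam("wrist");save(d,"w12")
E
```

```text
9.3667 [ 0.51892571 -0.45802683  0.51201772] [ 0.65226956 -0.89480149 -1.54450956] [-0.10841822 -0.01459913 -0.00658354] 0.057945171430585696 [ 50.00253194  26.60678665 -20.74157736  77.38858675   9.32955163
  77.6914399   41.60364926]
```

View pics/w12.png

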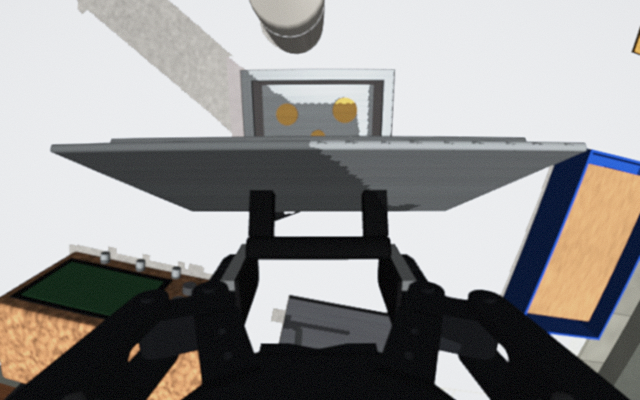

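move_arm(
  rows=[
    {"gripper": 50, "linear": [10, 2, 0], "turn": 0},
    {"gripper": 50, "linear": [30, 4, 0], "turn": 0},
    {"gripper": 50, "linear": [60, 8, 0], "turn": 0},
    {"gripper": 50, "linear": [95, 13, 0], "turn": 0},
    {"gripper": 50, "linear": [130, 17, 0], "turn": 0},
    {"gripper": 50, "linear": [167, 22, 0], "turn": 0},
    {"gripper": 50, "linear": [204, 27, 0], "turn": 0},
    {"gripper": 50, "linear": [241, 32, 0], "turn": 0},
    {"gripper": 50, "linear": [278, 37, 0], "turn": 0},
    {"gripper": 50, "linear": [315, 42, 0], "turn": 0},
  ],
)

```text
time_s: 10.25
ee_pos: [0.4915, -0.1387, 0.509]
orientation: [[-0.214, 0.977, -0.004], [0.977, 0.214, 0.001], [0.002, -0.003, -1.0]]
ft_force: [0.7, -0.9, -1.1]
width: 0.0574
```

move_arm(
  rows=[
    {"gripper": 50, "linear": [37, 5, 0], "turn": 0},
    {"gripper": 50, "linear": [74, 10, 0], "turn": 0},
    {"gripper": 50, "linear": [111, 15, 0], "turn": 0},
    {"gripper": 50, "linear": [148, 20, 0], "turn": 0},
    {"gripper": 50, "linear": [185, 25, 0], "turn": 0},
    {"gripper": 50, "linear": [222, 30, 0], "turn": 0},
    {"gripper": 50, "linear": [259, 35, 0], "turn": 0},
    {"gripper": 50, "linear": [296, 40, 0], "turn": 0},
    {"gripper": 50, "linear": [330, 44, 0], "turn": 0},
    {"gripper": 50, "linear": [360, 48, 0], "turn": 0},
  ],
)

```text
time_s: 11.08
ee_pos: [0.461, 0.2233, 0.5092]
orientation: [[-0.215, 0.977, -0.003], [0.977, 0.215, -0.001], [-0.0, -0.003, -1.0]]
ft_force: [0.7, 0.3, -1.2]
width: 0.0574
```

move_arm(
  rows=[
    {"gripper": 50, "linear": [20, 3, 0], "turn": 0.02},
    {"gripper": 50, "linear": [34, 4, 0], "turn": 0.04},
    {"gripper": 50, "linear": [38, 5, 0], "turn": 0.05},
    {"gripper": 50, "linear": [38, 5, 0], "turn": 0.05},
  ],
)

```text
time_s: 11.42
ee_pos: [0.4587, 0.26, 0.5096]
orientation: [[-0.167, 0.986, -0.003], [0.986, 0.167, -0.001], [-0.0, -0.003, -1.0]]
ft_force: [0.3, -0.4, -2.1]
width: 0.0574
```

```bash
python3 - <<'E'
from h import *
s=manip.sense();print(s["time_s"],s["ee_pos"],s["ft_force"],s["orientation"][0],s["width"],s["joint_pos"])
d=cam("wrist");save(d,"w13");np.save("w13.npy",d["T"])
d=cam("side");save(d,"s13",(200,60,400,220),3.5)
E
```

```text
11.4167 [0.45865603 0.25999751 0.5095749 ] [ 0.27000377 -0.38230737 -2.1335337 ] [-0.16681251  0.98598465 -0.00280186] 0.057389362725375384 [  3.48161681  13.40715425 -46.71136144  98.93733984  10.13462242
  72.1978542  -35.99042979]
```

View pics/w13.png

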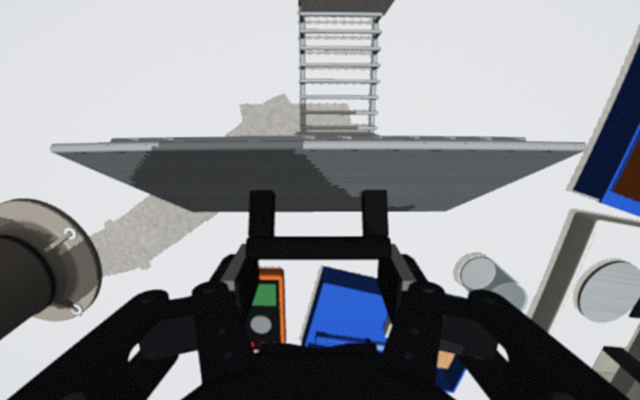

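View pics/s13.png

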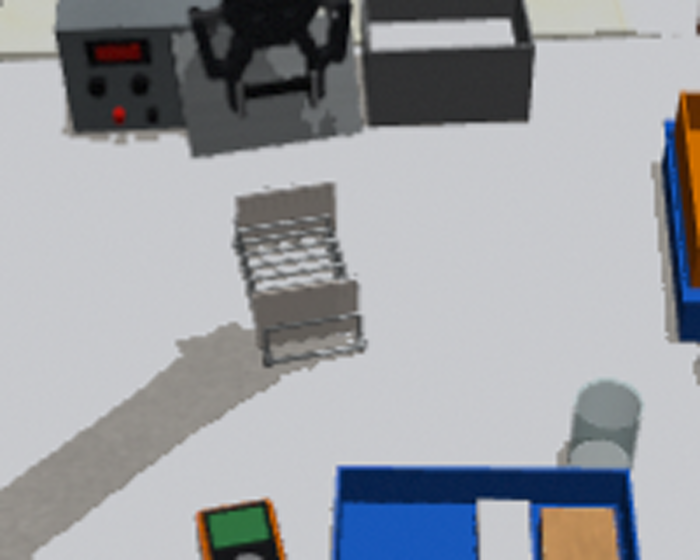

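```bash
python3 - <<'E'
import cv2
im=cv2.imread("pics/w13.png")[0:145,270:410]
cv2.imwrite("pics/w13z.png",cv2.resize(im,None,fx=4,fy=4,interpolation=cv2.INTER_CUBIC))
E
```

```text
(no output)
```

View pics/w13z.png

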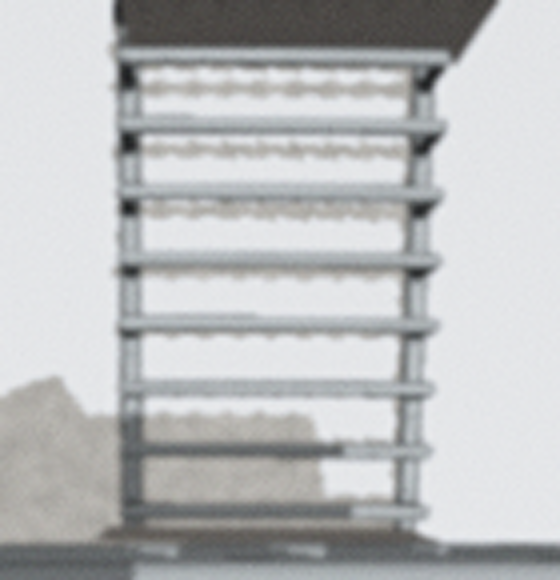

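```bash
python3 - <<'E'
from h import *
d=cam("wrist");d["T"]=np.load("w13.npy")
v=np.array([57,126,194,260,325,388,450,511])
def lr(v):  # left / right ends, wires slight slope
    return [[150,v],[400,v]]
P=[]
for k,vv in enumerate(v):
    a=unproj(d,np.array([[130+0,vv],[430,vv]])/4+[270,0],.044);P.append(a)
P=np.array(P);m=P.mean(1)
print(np.round(P.reshape(-1,6),4)); print(np.diff(m[:,1]))
t=np.array([70,50,30,10,-10,-30,-50,-70])/1000
fx=np.polyfit(t,m[:,0],1);fy=np.polyfit(t,m[:,1],1);print("along y:",fx,fy,"yaw",np.degrees(np.arctan2(-fx[0],fy[0])),m[:,1]-np.polyval(fy,t))
# x extents at row 260 and 325
E=unproj(d,np.array([[119,262],[438,260],[121,327],[436,325]])/4+[270,0],.044);print(E, (E[:2].mean(0)+E[2:].mean(0))/2, np.linalg.norm(E[0]-E[1]))
e=E[1]-E[0];print(np.degrees(np.arctan2(e[1],e[0])))
o=d["T"][:3,1];print(np.degrees(np.arctan2(d["T"][1,0],d["T"][0,0])))
E
```

```text
[[0.4075 0.4412 0.044  0.4998 0.4571 0.044 ]
 [0.4106 0.4212 0.044  0.504  0.4374 0.044 ]
 [0.4138 0.4013 0.044  0.5081 0.4176 0.044 ]
 [0.4169 0.3816 0.044  0.5123 0.398  0.044 ]
 [0.42   0.3618 0.044  0.5164 0.3784 0.044 ]
 [0.4231 0.3423 0.044  0.5206 0.359  0.044 ]
 [0.4262 0.3226 0.044  0.5248 0.3395 0.044 ]
 [0.4293 0.3029 0.044  0.529  0.32   0.044 ]]
[-0.01983964 -0.0198756  -0.01963297 -0.01969818 -0.01946729 -0.01954987
 -0.01964429]
along y: [-0.18209712  0.46639964] [0.98283801 0.38011995] yaw 10.496554150321503 [ 2.30653295e-04  4.77743007e-05 -1.71063203e-04 -1.47269209e-04
 -1.88685732e-04  7.79754144e-07  1.07671671e-04  1.20139124e-04]
[[0.41349734 0.38040873 0.044     ]
 [0.51480568 0.39846526 0.044     ]
 [0.41722572 0.36071814 0.044     ]
 [0.51836925 0.37873445 0.044     ]] [0.4659745  0.37958164 0.044     ] 0.1029048979364612
10.105900232416882
9.597411680864786
```

move_arm(
  rows=[
    {"gripper": 50, "linear": [15, 3, 0], "turn": -0.01},
    {"gripper": 50, "linear": [40, 9, 0], "turn": -0.012},
    {"gripper": 50, "linear": [70, 15, 5], "turn": -0.012},
    {"gripper": 50, "linear": [98, 21, 20], "turn": -0.012},
    {"gripper": 50, "linear": [116, 25, 50], "turn": -0.012},
    {"gripper": 50, "linear": [122, 26, 85], "turn": -0.012},
    {"gripper": 50, "linear": [122, 26, 120], "turn": -0.012},
    {"gripper": 50, "linear": [122, 26, 150], "turn": -0.012},
    {"gripper": 50, "linear": [122, 26, 170], "turn": -0.012},
    {"gripper": 50, "linear": [122, 26, 180], "turn": -0.012},
  ],
)

```text
time_s: 12.4
ee_pos: [0.4655, 0.3813, 0.3276]
orientation: [[-0.174, 0.985, -0.004], [0.985, 0.174, -0.004], [-0.004, -0.004, -1.0]]
ft_force: [-0.4, -1.1, -1.5]
width: 0.0577
```

move_arm(
  rows=[
    {"gripper": 50, "linear": [0, 0, 15], "turn": 0},
    {"gripper": 50, "linear": [0, 0, 30], "turn": 0},
    {"gripper": 50, "linear": [0, 0, 42], "turn": 0},
    {"gripper": 50, "linear": [0, 0, 46], "turn": 0},
    {"gripper": 50, "linear": [0, 0, 46], "turn": 0},
  ],
)

```text
time_s: 12.82
ee_pos: [0.4653, 0.3833, 0.2843]
orientation: [[-0.176, 0.984, -0.001], [0.984, 0.176, -0.001], [-0.001, -0.001, -1.0]]
ft_force: [-0.6, -0.6, -1.5]
width: 0.0577
```

```bash
python3 - <<'E'
from h import *
s=manip.sense();print(s["time_s"],s["ee_pos"],s["ft_force"],s["orientation"],s["width"])
d=cam("wrist");save(d,"w14")
d=cam("side");save(d,"s14",(210,80,360,190),5)
E
```

```text
12.8167 [0.46526938 0.38326002 0.28431598] [-0.58674973 -0.6162141  -1.54149248] [[-1.75636299e-01  9.84454502e-01 -1.10599772e-03]
 [ 9.84454633e-01  1.75634979e-01 -1.19588301e-03]
 [-9.83040525e-04 -1.29884504e-03 -9.99998673e-01]] 0.05768374112930351
```

View pics/w14.png

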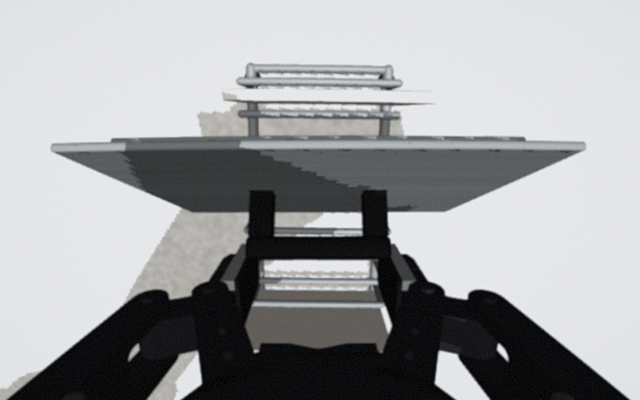

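View pics/s14.png

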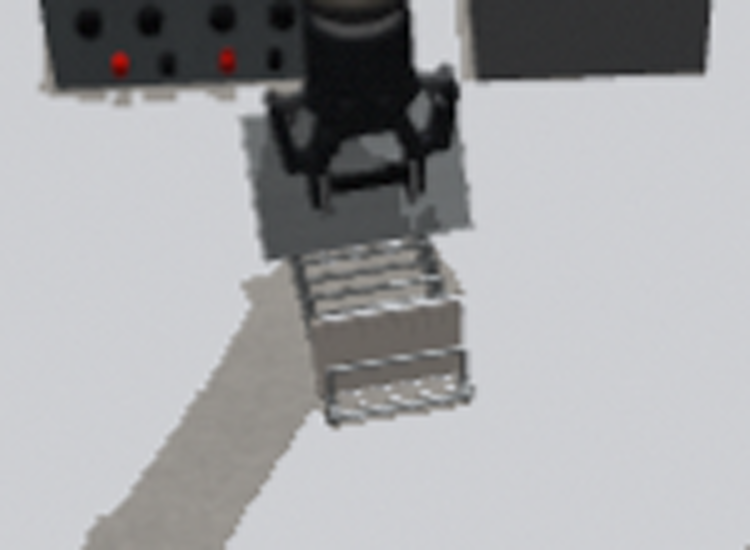

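```bash
python3 - <<'E'
from h import *
d=cam("wrist")
c=np.array([.466,.380]);y=np.radians(10.3);X=np.array([np.cos(y),np.sin(y)]);Y=np.array([-np.sin(y),np.cos(y)])
for k in (90,70,50,30,10,-10,-30,-50,-70):
    p=c+Y*k/1000; print(k,np.round(proj(d,[[*(p-.05*X),.0465],[*(p+.05*X),.0465]]),1).tolist())
im=d["pixels"][:,:,::-1]
cv2.imwrite("pics/w14z.png",np.vstack([cv2.resize(im[55:140,210:450],None,fx=3,fy=3),cv2.resize(im[220:320,210:450],None,fx=3,fy=3)]))
dd=dict(d);dd["T"]=np.array(d["mount"])
L=[[-.08,.055,.003],[.08,.055,.003],[-.08,-.055,.003],[.08,-.055,.003]]
print(fitlid(d,L,np.array([[51,149.],[586,146],[193,211],[446,210]]),(65,0,0,.16)))
E
```

```text
90 [[236.6, 84.9], [395.6, 84.4]]
70 [[238.5, 117.4], [393.9, 116.9]]
50 [[240.5, 148.6], [392.1, 148.1]]
30 [[242.5, 178.3], [390.4, 177.8]]
10 [[244.4, 206.6], [388.7, 206.2]]
-10 [[246.4, 233.5], [387.0, 233.1]]
-30 [[248.2, 259.0], [385.4, 258.6]]
-50 [[250.1, 283.2], [383.7, 282.9]]
-70 [[251.9, 306.2], [382.2, 305.9]]
(array([6.24154713e+01, 1.26518320e-02, 9.68236582e-04, 1.58593058e-01]), array([[0.48226462, 1.52832569],
       [0.42967511, 1.53619462],
       [1.06147716, 0.54244704],
       [0.83678624, 0.52411391]]))
```

View pics/w14z.png

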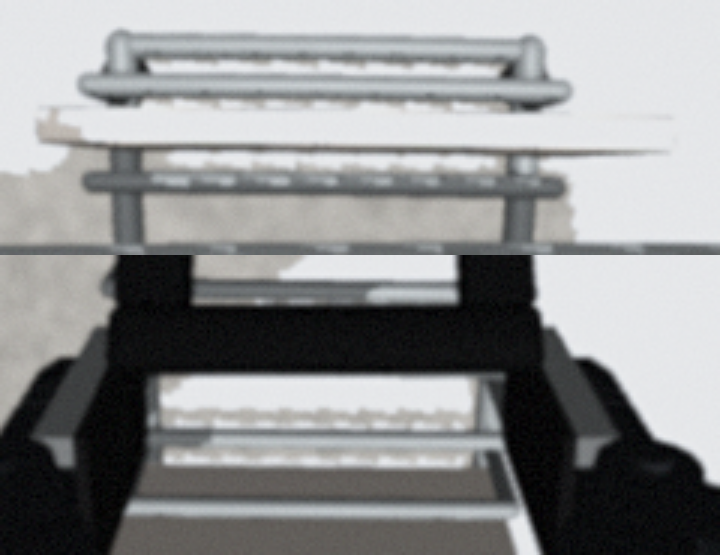

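move_arm(
  rows=[
    {"gripper": 50, "linear": [2.5, 0, 2], "turn": 0},
    {"gripper": 50, "linear": [2.5, 0, 8], "turn": 0},
    {"gripper": 50, "linear": [2.5, 0, 14], "turn": 0},
    {"gripper": 50, "linear": [2.5, 0, 19], "turn": 0},
    {"gripper": 50, "linear": [2.5, 0, 23], "turn": 0},
    {"gripper": 50, "linear": [2.5, 0, 25], "turn": 0},
    {"gripper": 50, "linear": [2.5, 0, 25], "turn": 0},
  ],
)

```text
time_s: 13.55
ee_pos: [0.4646, 0.386, 0.2594]
orientation: [[-0.176, 0.984, -0.001], [0.984, 0.176, -0.001], [-0.001, -0.001, -1.0]]
ft_force: [-0.4, -0.5, -1.8]
width: 0.0576
```

```bash
python3 - <<'E'
from h import *
s=manip.sense();print(s["time_s"],s["ee_pos"],s["ft_force"],s["wrist_torque"],s["width"])
d=cam("wrist");save(d,"w15")
d=cam("side");save(d,"s15",(210,80,360,190),5)
E
```

```text
13.55 [0.46463363 0.38604857 0.25939593] [-0.39895983 -0.46730989 -1.77767765] [-0.07090448  0.0074241   0.05469944] 0.05756398269673994
```

View pics/w15.png

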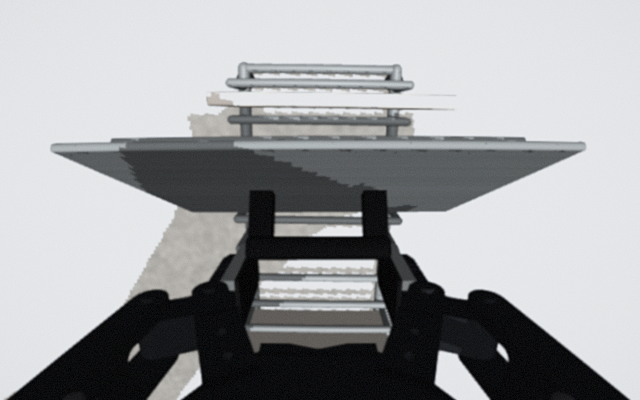

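View pics/s15.png

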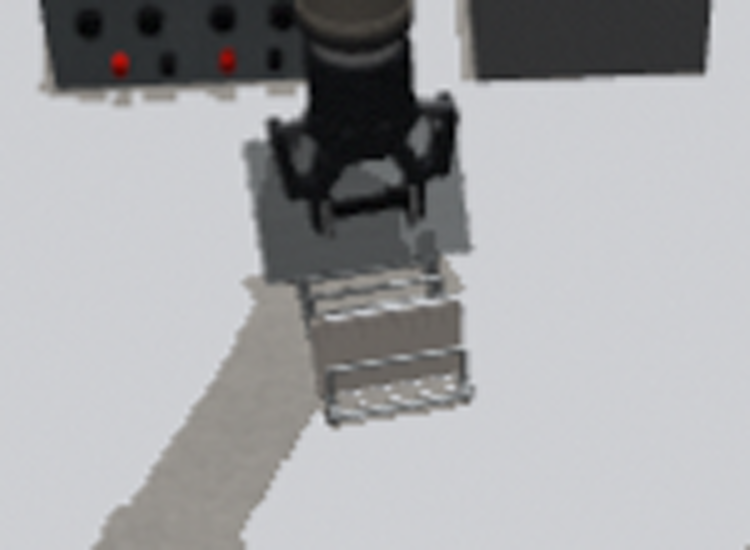

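```bash
python3 - <<'E'
from h import *
d=cam("wrist")
c=np.array([.4675,.3813]);y=np.radians(10.3);X=np.array([np.cos(y),np.sin(y)]);Y=np.array([-np.sin(y),np.cos(y)])
for k in (90,70,50,30,10,-10,-30,-50,-70):
    p=c+Y*k/1000; print(k,np.round(proj(d,[[*(p-.05*X),.0465],[*(p+.05*X),.0465]]),1).tolist())
E
```

```text
90 [[229.0, 83.7], [410.3, 83.2]]
70 [[231.4, 120.7], [408.0, 120.2]]
50 [[233.9, 155.9], [405.6, 155.4]]
30 [[236.3, 189.2], [403.3, 188.8]]
10 [[238.7, 220.7], [400.9, 220.3]]
-10 [[241.1, 250.4], [398.7, 250.1]]
-30 [[243.4, 278.4], [396.4, 278.1]]
-50 [[245.6, 304.7], [394.2, 304.4]]
-70 [[247.8, 329.5], [392.1, 329.2]]
```

move_arm(
  newtons=30,
  rows=[
    {"gripper": 50, "linear": [-1, 0, 2], "turn": 0},
    {"gripper": 50, "linear": [-3, 0, 4], "turn": 0},
    {"gripper": 50, "linear": [-5, 0, 6], "turn": 0},
    {"gripper": 50, "linear": [-8, 0, 8], "turn": 0},
    {"gripper": 50, "linear": [-10, 0, 10], "turn": 0},
    {"gripper": 50, "linear": [-10, 0, 10], "turn": 0},
  ],
)

```text
time_s: 14.2
ee_pos: [0.4667, 0.3761, 0.2498]
orientation: [[-0.175, 0.984, -0.0], [0.984, 0.175, 0.0], [0.0, -0.0, -1.0]]
ft_force: [0.6, 3.1, -3.9]
width: 0.0575
```

```bash
python3 - <<'E'
from h import *
s=manip.sense();print(s["time_s"],s["ee_pos"],s["ft_force"],s["wrist_torque"],s["width"])
d=cam("wrist");save(d,"w16")
d=cam("side");save(d,"s16",(210,80,360,190),5)
E
```

```text
14.2 [0.46669654 0.37605989 0.24983452] [ 0.57367406  3.11215625 -3.93134405] [ 0.57181902 -0.13335255 -0.10083347] 0.05752461654968905
```

View pics/w16.png

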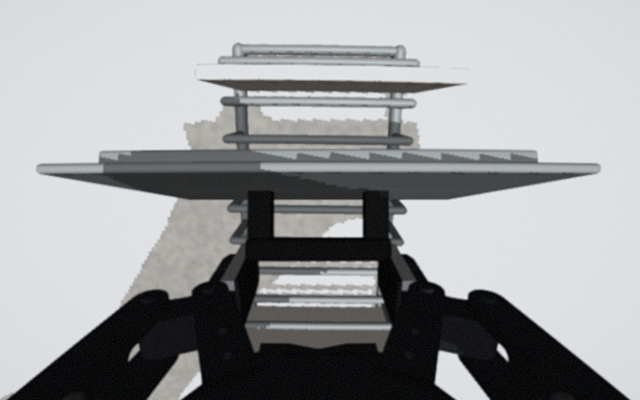

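View pics/s16.png

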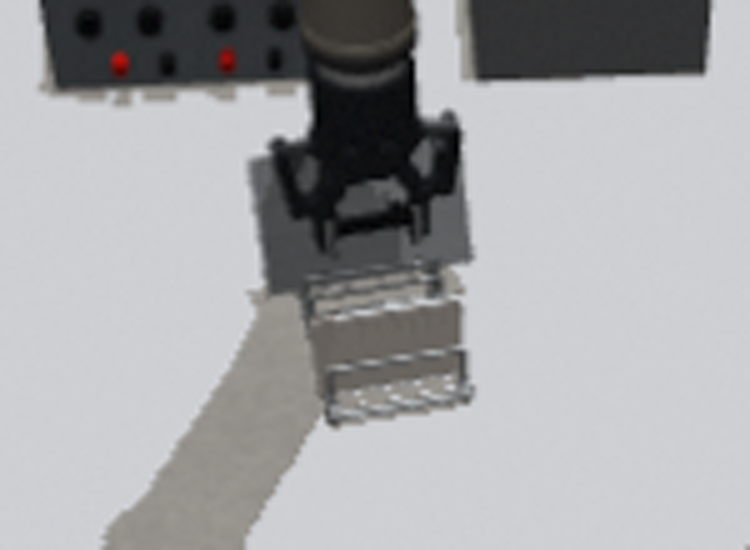

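move_arm(
  rows=[
    {"gripper": 50, "linear": [-2, 0, 2.5], "turn": 0},
    {"gripper": 50, "linear": [-4, 0, 5], "turn": 0},
    {"gripper": 50, "linear": [-6, 0, 7.5], "turn": 0},
    {"gripper": 50, "linear": [-8, 0, 10], "turn": 0},
    {"gripper": 50, "linear": [-8, 0, 12], "turn": 0},
    {"gripper": 50, "linear": [-8, 0, 12], "turn": 0},
  ],
)

```text
time_s: 14.8
ee_pos: [0.4679, 0.3686, 0.2377]
orientation: [[-0.176, 0.984, -0.0], [0.984, 0.176, 0.001], [0.001, -0.0, -1.0]]
ft_force: [-0.7, 5.1, -2.7]
width: 0.0575
```

```bash
python3 - <<'E'
from h import *
s=manip.sense();print(s["time_s"],s["ee_pos"],s["ft_force"],s["wrist_torque"],s["width"])
d=cam("wrist");save(d,"w17")
L=[[-.08,.055,.003],[.08,.055,.003]]
d=cam("side");save(d,"s17",(210,80,360,190),5)
E
```

```text
14.8 [0.4679438  0.3686375  0.23774688] [-0.6763536   5.09705704 -2.68021985] [ 1.31166425 -0.206505   -0.33059923] 0.057541058603441116
```

View pics/w17.png

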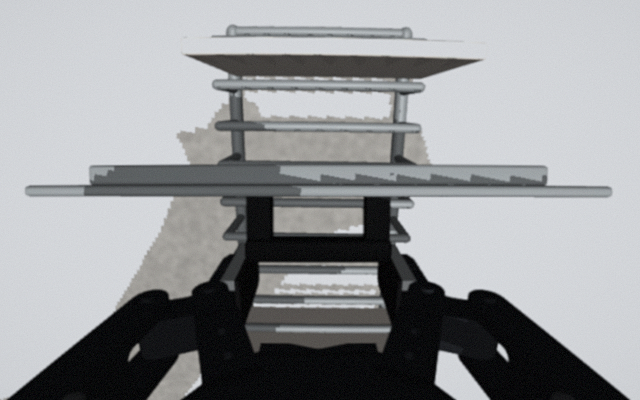

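View pics/s17.png

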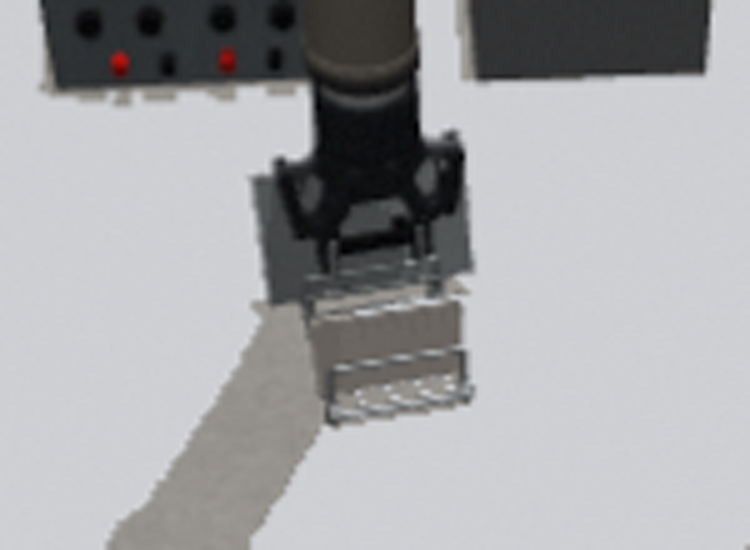

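move_arm(
  rows=[
    {"gripper": 50, "linear": [-1, 0, 3], "turn": 0},
    {"gripper": 50, "linear": [-2, 0, 6], "turn": 0},
    {"gripper": 50, "linear": [-3, 0, 9], "turn": 0},
    {"gripper": 50, "linear": [-3, 0, 11], "turn": 0},
    {"gripper": 50, "linear": [-3, 0, 11], "turn": 0},
  ],
)

```text
time_s: 15.32
ee_pos: [0.4685, 0.3656, 0.2268]
orientation: [[-0.176, 0.984, -0.0], [0.984, 0.176, 0.0], [0.0, -0.0, -1.0]]
ft_force: [0.4, 4.5, -1.4]
width: 0.0577
```

```bash
python3 - <<'E'
from h import *
s=manip.sense();print(s["time_s"],s["ee_pos"],s["ft_force"],s["wrist_torque"],s["width"])
d=cam("wrist");save(d,"w18")
d=cam("side");save(d,"s18",(210,80,360,190),5)
E
```

```text
15.3167 [0.46849907 0.36555885 0.2268065 ] [ 0.37811392  4.47515075 -1.40994853] [ 1.37757204 -0.033898   -0.31872305] 0.05773172536029858
```

View pics/w18.png

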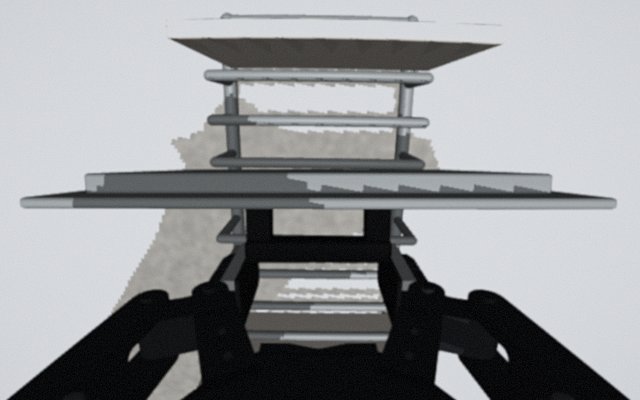

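View pics/s18.png

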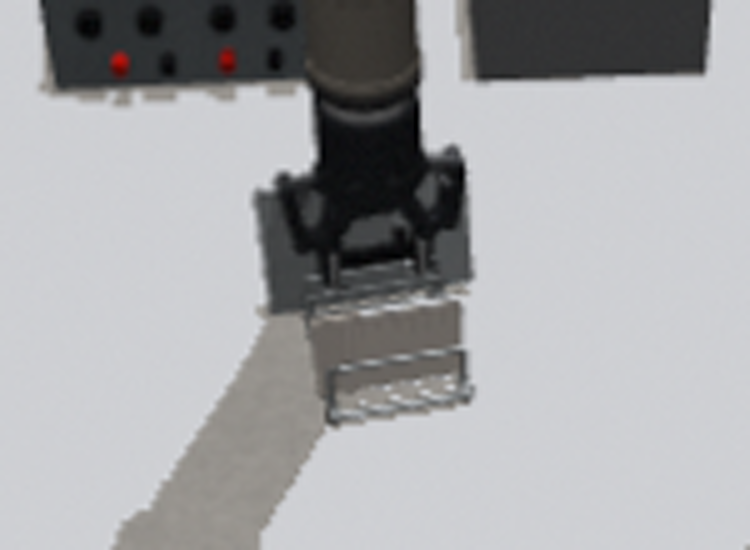

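move_arm(
  rows=[
    {"gripper": 50, "linear": [0, 0, 1.5], "turn": 0},
    {"gripper": 50, "linear": [0, 0, 3], "turn": 0},
    {"gripper": 50, "linear": [0, 0, 4], "turn": 0},
    {"gripper": 50, "linear": [0, 0, 4], "turn": 0},
  ],
)

```text
time_s: 15.75
ee_pos: [0.4687, 0.3653, 0.2255]
orientation: [[-0.175, 0.984, 0.002], [0.984, 0.175, -0.002], [-0.003, 0.001, -1.0]]
ft_force: [-4.6, -4.5, 23.8]
width: 0.0582
```

```bash
python3 - <<'E'
from h import *
s=manip.sense();print(s["time_s"],s["ee_pos"],s["ft_force"],s["wrist_torque"],s["width"])
E
```

```text
15.75 [0.46873368 0.36532965 0.22548151] [-4.60112878 -4.51008843 23.84354512] [-0.42405953  1.37455913 -0.17873621] 0.05819263890729512
```

move_arm(
  rows=[
    {"gripper": 50, "linear": [0, 0, -2], "turn": 0},
    {"gripper": 57, "linear": [0, 0, -2.5], "turn": 0},
    {"gripper": 60, "linear": [0, 0, -2.5], "turn": 0},
    {"gripper": 64, "linear": [0, 0, -2.5], "turn": 0},
    {"gripper": 70, "linear": [0, 0, -2.5], "turn": 0},
    {"gripper": 78, "linear": [0, 0, -2.5], "turn": 0},
    {"gripper": 85, "linear": [0, 0, -2.5], "turn": 0},
    {"gripper": 85, "linear": [0, 0, -2.5], "turn": 0},
  ],
)

```text
time_s: 16.42
ee_pos: [0.4685, 0.3651, 0.2253]
orientation: [[-0.176, 0.984, -0.001], [0.984, 0.176, -0.001], [-0.001, -0.001, -1.0]]
ft_force: [-0.2, 0.1, 0.2]
width: 0.0852
```

```bash
python3 - <<'E'
from h import *
s=manip.sense();print(s["time_s"],s["ee_pos"],s["ft_force"],s["wrist_torque"],s["width"])
d=cam("wrist");save(d,"w19")
d=cam("side");save(d,"s19",(210,80,360,190),5)
E
```

```text
16.4167 [0.46848806 0.36513901 0.2252623 ] [-0.17143699  0.12777886  0.22426149] [ 0.01123409 -0.01953509  0.04836373] 0.0852013392472884
```

View pics/w19.png

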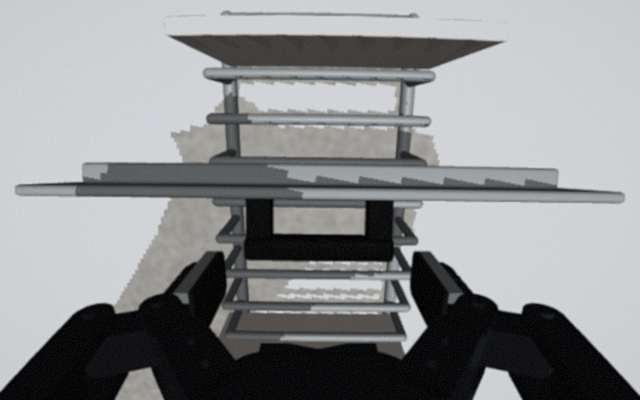

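View pics/s19.png

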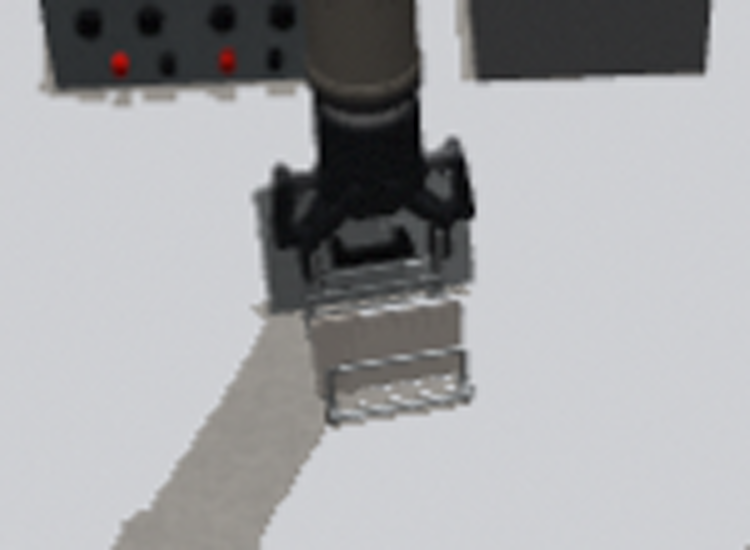

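move_arm(
  rows=[
    {"gripper": 85, "linear": [-2, 0, -5], "turn": 0},
    {"gripper": 85, "linear": [-4, 0, -15], "turn": 0},
    {"gripper": 85, "linear": [-5, 0, -35], "turn": 0},
    {"gripper": 85, "linear": [-5, 0, -65], "turn": 0},
    {"gripper": 85, "linear": [-5, 0, -100], "turn": 0},
    {"gripper": 85, "linear": [-15, 0, -140], "turn": 0},
    {"gripper": 85, "linear": [-45, 0, -175], "turn": 0},
    {"gripper": 85, "linear": [-80, 0, -200], "turn": 0},
    {"gripper": 85, "linear": [-100, 0, -210], "turn": 0},
    {"gripper": 85, "linear": [-100, 0, -210], "turn": 0},
  ],
)

```text
time_s: 17.35
ee_pos: [0.4883, 0.2626, 0.4397]
orientation: [[-0.169, 0.986, 0.006], [0.986, 0.169, -0.001], [-0.002, 0.006, -1.0]]
ft_force: [0.8, -0.5, -0.6]
width: 0.0853
```

```bash
python3 - <<'E'
from h import *
s=manip.sense();print(s["time_s"],s["ee_pos"],s["ft_force"],s["wrist_torque"],s["width"])
d=cam("wrist");save(d,"w20")
d=cam("side");save(d,"s20")
d=cam("top");save(d,"t20")
E
```

```text
17.35 [0.48833455 0.26255508 0.43970525] [ 0.76290964 -0.52161453 -0.61075458] [-0.02403678  0.02220989  0.03951893] 0.08530660289551846
```

View pics/w20.png

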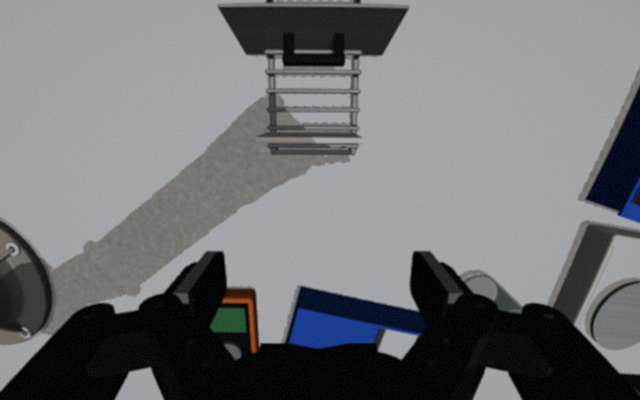

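View pics/s20.png

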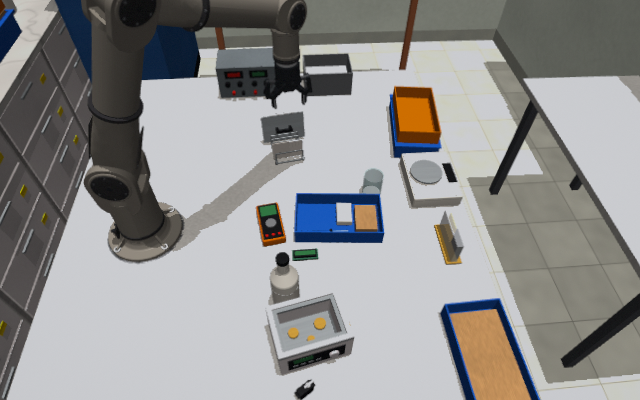

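View pics/t20.png

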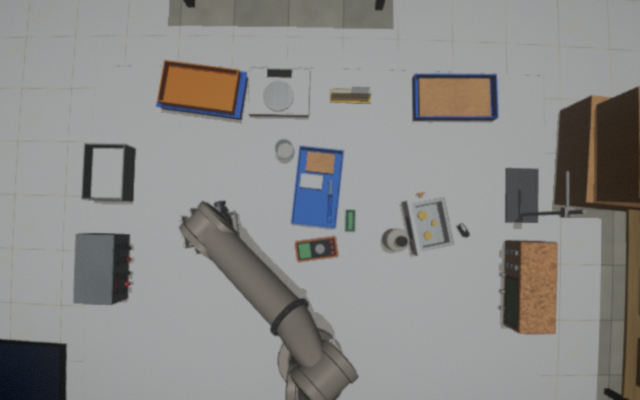

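```bash
python3 - <<'E'
from h import *
d=cam("wrist")
L=[[-.08,.055,.003],[.08,.055,.003]]+[[-.031,.0,.033],[.031,.0,.033]]
uv=np.array([[220,6.5],[408,7],[284,61],[344,60]])
p,r=fitlid(d,L,uv,(80,.1,0,.37));print(p,r)
O=lidpts([[0,0,0]],p); W=np.array(d["s"]["orientation"])@O[0]+d["s"]["ee_pos"];print(W)
y=np.radians(10.3);X=np.array([np.cos(y),np.sin(y)]);Y=np.array([-np.sin(y),np.cos(y)]);e=W[:2]-[.4675,.3813];print("rack x,y",e@X,e@Y)
s=manip.sense();print(s["dq"],s["time_s"])
E
```

```text
[ 8.27330741e+01  1.24843411e-01 -3.18850251e-03  3.78363422e-01] [[0.26574166 0.40247136]
 [0.37926897 0.38779632]
 [0.17778101 0.48138077]
 [0.60900288 0.46538289]]
[0.45593198 0.4170062  0.05429799]
rack x,y -0.004997258450728296 0.03719918542688252
[-1.04518851  0.83880236 -0.06092521  0.14406905  0.08170538 -0.03394151
  0.13767481] 17.55
```

move_arm(
  rows=[
    {"gripper": 85, "linear": [25, 0, 0], "turn": 0},
    {"gripper": 85, "linear": [55, 0, 0], "turn": 0},
    {"gripper": 85, "linear": [75, 0, 0], "turn": 0},
    {"gripper": 85, "linear": [80, 0, 0], "turn": 0},
    {"gripper": 85, "linear": [80, 0, 0], "turn": 0},
    {"gripper": 85, "linear": [80, 0, 0], "turn": 0},
  ],
)

```text
time_s: 18.05
ee_pos: [0.4716, 0.3462, 0.4349]
orientation: [[-0.178, 0.984, -0.001], [0.984, 0.178, -0.001], [-0.001, -0.001, -1.0]]
ft_force: [0.0, -0.6, -0.1]
width: 0.0848
```

```bash
python3 - <<'E'
from h import *
d=cam("wrist");save(d,"w21",(200,40,440,240),3.3);np.save("w21.npy",d["T"])
s=d["s"];print(s["ee_pos"],s["time_s"],s["ft_force"])
E
```

```text
[0.47160914 0.34615699 0.43488289] 18.05 [ 0.0235939  -0.59617954 -0.11694751]
```

View pics/w21.png

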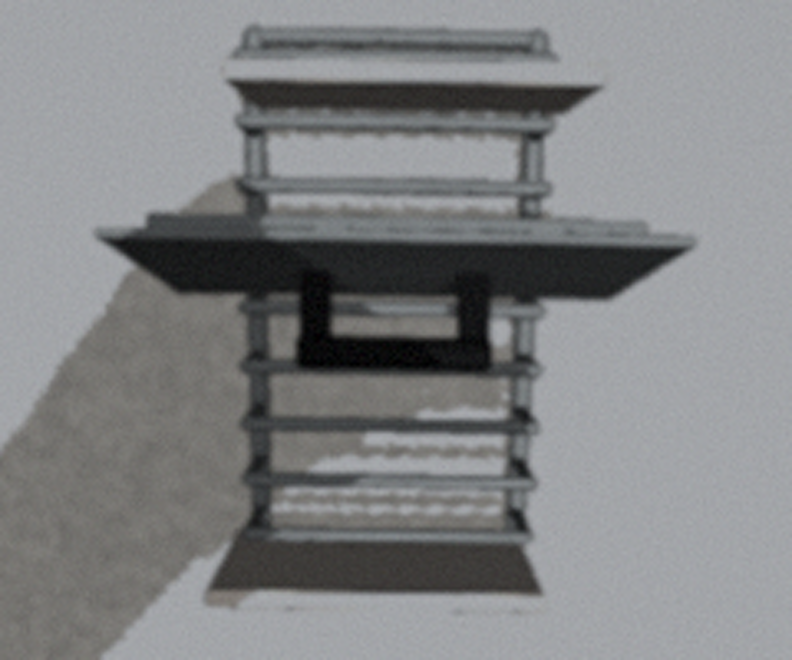

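```bash
python3 - <<'E'
from h import *
d=cam("wrist");d["T"]=np.load("w21.npy")
c=np.array([.4675,.3813,0]);L=np.array([[-.08,.055,.003],[.08,.055,.003],[-.08,-.055,.003],[.08,-.055,.003],[-.031,.006,.033],[.031,.006,.033]])
uv=np.array([[97,236],[697,243],[181,293],[609,299],[298,366],[490,368]])/3.3+[200,40]
def W(p):
    from scipy.spatial.transform import Rotation as R
    return (R.from_euler("ZX",[p[3],p[4]],degrees=True).apply(L)+p[:3])
r=least_squares(lambda p:(proj(d,W(p))-uv).ravel(),[.46,.40,.067,10,83],x_scale=[.01,.01,.01,1,1])
print(r.x,np.abs(r.fun).max())
y=np.radians(10.3);e=r.x[:2]-c[:2];print(e@[np.cos(y),np.sin(y)],e@[-np.sin(y),np.cos(y)])
E
```

```text
[4.62865666e-01 4.05878013e-01 6.30428164e-02 9.54817549e+00
 7.88475316e+01] 0.9219191505930553
-0.00016504927174037964 0.02501056817227855
```

```bash
python3 -c "
from rig import manip
print(manip.sense()['time_s']);print(manip.close_job())"
```

```text
18.15
the job is handed in; nothing more can be done
None
```

The lid is off the bath and standing on a long edge in the rack's free gap at y = +20 mm. The gripper was open and clear of everything when I handed the job in at 18.2 s; no verdict was reported.

**How it went:**
- **Tipping:** I gripped the handle bar by its ends and tipped the lid to about 50°, then about 74°, with its -y long edge held against the bath's recess wall. It was well past 30° before I lifted it off.
- **Placing:** I carried it over the bottle and lowered it into the gap, letting the wires bring it upright. When it rested on the rails I felt about 24 N, so I eased off, let go and backed away.

**Last checks:**
- **Position:** a fit to the wrist picture puts the lid 0 mm off the rack's middle along the gap and about 25 mm across the gaps, with its origin about 63 mm up. Its tilt is about 79–83° and its long edge is within 1° of the gap.
- **Surroundings:** by eye in the last side and top pictures, the bottle, servo, beaker, probe, multimeter, display and tiles look unmoved. I did not measure them.

**What disagreed or went wrong:**
- **Grip slip:** the bar slid about 11 mm across the pads while tipping, and the lid's tilt in the hand changed between about 55° and 74°.
- **Failed regrip:** I lifted the lid off by about 20 mm and set its edge back on the bath to regrip it flat. It would not turn back down and the force on the wrist reached about 48 N (limit 120 N), so I gave that up and carried it as it was.
- **Height reading:** an earlier, poorly placed view gave the lid's height as 54 mm. I put that down to the lid lying at the picture's edge and trusted the later 63 mm.

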